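Set and hold the bench length stop

ROBOT

A 6-joint arm with a two-finger parallel gripper is mounted at the origin on the work surface. World frame = base frame: x ahead of the robot, y to its left, z up, the work surface at z = 0. Lengths are in mm, angles in rad, forces in N, time in s.
With the tool pointing down it reaches from about 275 to 750 mm from the base axis. Payload 10.2 kg.
Tool frame: the origin (TCP) lies at the very end of the fingers, on their centre line; the grasp point (between the pads) lies 19 mm behind it (ctrl.pinch_z is the distance from the TCP to the grasp point, in mm); y points along the fingers, z is the direction in which the jaws open and shut, and the axes are right-handed (so a half turn about y gives the same grasp; the last joint's range is limited). The gripper opens to 85 mm and grips with 20 to 120 N. Pads are 22 mm wide; open, the fingers measure 114 mm over their backs; the gripper's body (76 mm by 85 mm) begins 54 mm behind the grasp point. The pads swing forward as they close: fully open they stand 13 mm farther back than shut.
Start: joints at [-1.349, 0.313, 1.498, -0, 1.331, -0.223], TCP at [225.884, -473.927, 202.194] pointing down, gripper open.
Joint ranges: [-2.94, 2.94], [-0.97, 2.17], [0.19, 2.56], [-1.23, 4.37], [0.02, 3.11], [-2.88, 2.88]. Speed limits (rad/s): [2.39, 2.39, 3.01, 3.14, 3.14, 3.14].

INTERFACE

Orientations are given as a unit quaternion [w, x, y, z].
In Python, from rig import sense, eyes, ctrl gives the robot as it stands. The module is installed in compiled form; this text tells all that it offers.
- The arm moves only by the shell command python3 -m handwheel 'ROWS' [FORCE]. ROWS is JSON, a list of rows, each an object of numbers: "grip": the finger opening in mm, from 0 to 85.4; "tx", "ty", "tz": the shift along the tool's x, y, z in mm; "wx", "wy", "wz": the turn, a rotation vector about the tool's x, y, z in rad. In form: [{"grip": .., "tx": .., "ty": .., "tz": .., "wx": .., "wy": .., "wz": ..}, ...]. A call has 1 to 10 rows; each row shifts and turns the commanded pose from where the row before left it, along the tool's axes as they then stand; what a row does not reach is not made up. A row lasts 1/12 s, in which the tool goes at most 41.7 mm and 7.16 degrees, less where a joint would pass 70% of its speed; a pose out of reach is approached as far as the arm can. A call is refused whole if a number of a shift passes 41.7 or a number of a turn 0.125, either way. A call with a gripper value outside its range is refused whole. The fingers move at their own pace and stop on an object; FORCE is the grip in N (left out, the last holds). Time passes only in rows, so rows that do not move let the fingers close. It gives the time, the measured TCP pose, the force and the opening at its end, in the units of the state.
- sense(): the state, without advancing time (a new reading comes with each control period).
- eyes.capture(name): name is "scene" or "top" or "wrist"; returns a dict with "pixels" (480x640x3 uint8, red, green, blue), "mtx" (3x3 intrinsics, pixels), "R" (3x3) and "t" (3): a world point X has camera coordinates R X + t. Camera axes: x right, y down, z forward; pixel columns grow to the right and rows downward; lengths in mm; the calibration is good to about 2 mm. A picture is of the moment at which its call begins. There is no depth.
- ctrl.finish_job(): hands the job in, once; it reports no verdict.
The state is a dict: "time_s": time; "joints": joint angles; "dq": joint speeds; "tau": joint torques, N m; "eef_pos": TCP position; "ee_rot": TCP orientation; "force": force on the tool from outside, world axes, zero at the start; "wrist_torque": the same for the moment, N m; "grip_width": opening from 0.0 (shut) to 1.0 (fully open).
Only numpy, scipy, OpenCV 4.12 (cv2) and the standard library are available. Lean on these libraries where they do the work, as an engineer would, in place of code of your own. Each camera call takes 0.05 s, during which the arm holds its last target.

TASK

Slide the guard cap all the way back off the lock button of the bench length stop, then press the button fully down so that it stays in and frees the spring-loaded gauge arm. Pull the arm out by its grip post until its pointer lines up with the tip of the rider on the scale, and finish while still holding it there: the program ends with the gripper on the arm, because let go it springs home. Do not shift the rider or disturb the things lying around.

Things in the scene. Friction and masses are not known exactly. Their poses are not given: they have to be found in the camera images.
- stop: Bench length stop, fixed to the bench; place and yaw vary. Base plate 110 x 335 x 10 mm, square barrel 46 mm wide, top at 58 mm. Origin on the bench under the barrel's centre line. y axis: the way the arm extends; x: across, to the scale side (away from the robot); z up. Along y: barrel -148 to +7 mm, button -45, plate -150 to +186; plate x -43 to +67 mm. Scale ticks every 10 mm.
- guard_top (a point): Centre of the top of the guard cap's fin, 114 mm above the bench. The white cap (44 mm across the barrel, 36 mm along it, top at 81 mm) covers the lock button. The upright fin on it is 14 mm thick across (stop's x), 26 mm along the barrel (y) and 34 mm high: grip it from above across its thickness. At joint guard = 0 it is right above the button.
- guard (a joint): Slide of the guard cap, m: 0 covers the button (starts 0 to 6 mm), 0.055 fully back (its end stop), moving along the stop's -y. Held by about 2.5 N of friction; stays where left. It is clear of the button from about 0.042.
- button_top (a point): Centre of the top of the lock button, a round steel button 22 mm in diameter on the barrel's top, under the guard cap; its top is 71 mm above the bench when up, 63 mm when fully down.
- button (a joint): Lock button, m: 0 up (arm locked), 0.008 fully down. It needs about 4 to 6 N straight down and stays where it is pushed (no return spring). The arm is free once it is more than about 5.5 mm down.
- post_top (a point): Centre of the top of the black grip post on the arm's outer end, 118 mm above the bench: 22 x 22 mm square, upright, standing free from 54 mm to 118 mm above the bench and moving with the arm. Its sides lie along the stop's axes.
- gauge (a joint): Extension of the telescoping arm, m, along the stop's +y: 0 retracted, 0.13 the end stop. A spring pulls it home with 3 N (retracted) to 4.6 N (fully out), friction 0.6 N; let go it slides back. Locked at 0 (about 1 mm of play) until the button is down.
- pointer (a point): Tip of the arm's pointer, a thin steel finger beside the scale, 40 mm from the arm's centre line (stop's +x), 24.5 mm above the bench. Moves with the arm; along the stop's y it is level with the centre of the grip post.
- rider_tip (a point): Tip of the thin nib on the rider, a dark steel block 24 x 18 x 22 mm with a brass screw (top 48 mm above the bench) clamped on the scale bar. The nib is the middle of the rider along the stop's y. Its place (50 to 110 mm from the retracted pointer) varies and sets the length wanted: when the arm is set, pointer and rider_tip coincide.
- screwdriver: Bystander: screwdriver lying on the bench, handle towards its -x; leave alone.
- offcut: Bystander: aluminium U-profile offcut 90 x 30 x 25 mm, lying on the bench; leave alone.
- oil: Bystander: small white plastic bottle, 48 mm diameter, 100 mm high; leave alone.
- gear: Bystander: white plastic wheel with a hub, 56 mm diameter, 24 mm high; leave alone.

How it is judged:
By the outcome, as a careful person would: the job done as asked, in the order asked, and still so for the second after the job is handed in, while the arm keeps its last pose, push and grip.
It also fails if it takes over 54 s, if anything falls off the work surface, if the arm or the gripper's body presses on something with over 40 N, if the wrist force passes 120 N, or if a joint passes its speed limit or range.

## Working session

There is one attempt and no reset: what is moved stays moved. The work goes in short steps, Python scripts to look and compute and a shell command to move; the robot and the scene stay as the last step left them, time stands still between calls to the robot, and variables do not carry over. Pictures are saved under pics/ and viewed, and the job is handed in when it is done.

```bash
mkdir -p pics; python3 - <<'E'
from rig import sense, eyes, ctrl
import cv2, json, numpy as np
s=sense(); print(s['time_s'],s['eef_pos'],s['ee_rot'],s['force'],s['grip_width'],ctrl.pinch_z)
for n in ['scene','top','wrist']:
    c=eyes.capture(n); cv2.imwrite(f'pics/a_{n}.png',c['pixels'][:,:,::-1]); np.savez(f'a_{n}.npz',**c)
    print(n,c['mtx'].round(1).tolist(),(-c['R'].T@c['t']).round(1),c['R'].round(3).tolist())
E
```

```text
0.0 [ 225.81167172 -473.61769795  201.61898336] [ 0.15595396 -0.15595804  0.6901675  -0.68922005] [ 0.41191766  0.39040889 -0.17197963] 1.0040087865285192 18.700000000000003
scene [[433.9, 0.0, 321.1], [0.0, 433.9, 234.4], [0.0, 0.0, 1.0]] [1008.6 -100.7  954.8] [[0.188, 0.982, 0.002], [0.861, -0.164, -0.481], [-0.472, 0.092, -0.876]]
top [[539.8, 0.0, 320.7], [0.0, 539.8, 241.6], [0.0, 0.0, 1.0]] [ 428.     5.4 1340.8] [[-0.028, -1.0, -0.004], [-0.996, 0.028, -0.08], [0.08, 0.002, -0.997]]
wrist [[393.6, 0.0, 325.2], [0.0, 393.6, 241.8], [0.0, 0.0, 1.0]] [ 296.2 -440.6  373.3] [[0.43, -0.903, -0.002], [-0.859, -0.409, 0.306], [-0.277, -0.13, -0.952]]
```

View pics/a_scene.png

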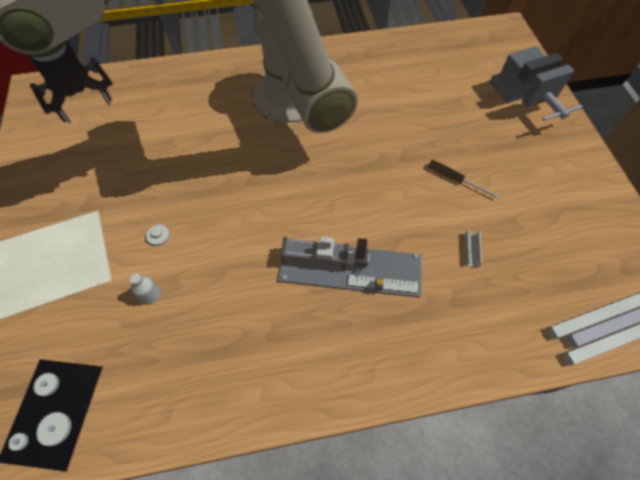

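View pics/a_top.png

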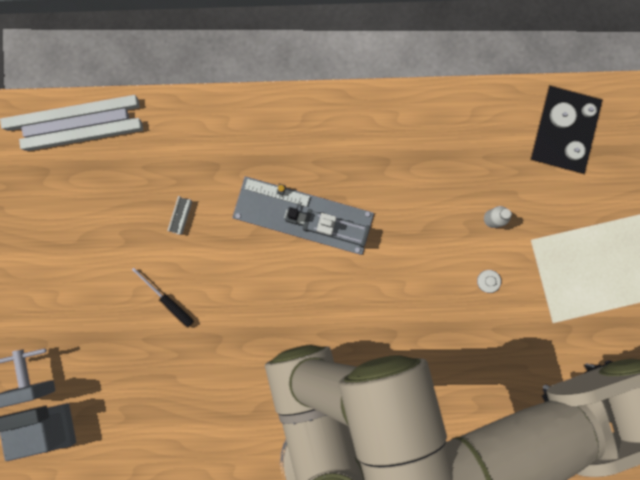

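View pics/a_wrist.png

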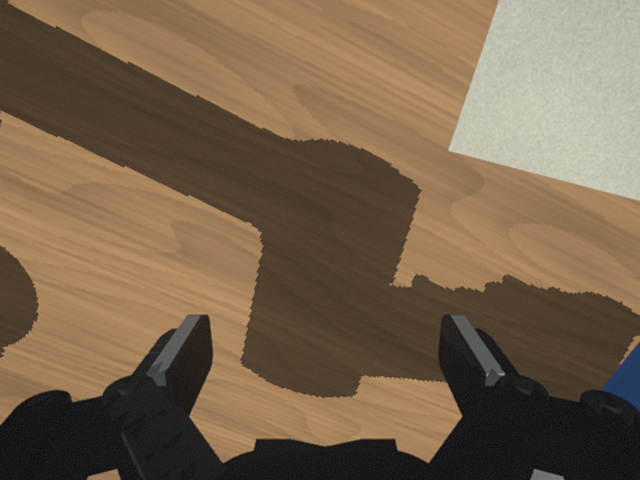

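```bash
python3 - <<'E'
import cv2
a=cv2.imread('pics/a_top.png')[160:270,220:390]; cv2.imwrite('pics/b_top.png',cv2.resize(a,None,fx=4.7,fy=4.7,interpolation=cv2.INTER_CUBIC))
a=cv2.imread('pics/a_scene.png')[225:305,270:430]; cv2.imwrite('pics/b_scene.png',cv2.resize(a,None,fx=5,fy=5,interpolation=cv2.INTER_CUBIC))
E
```

```text
(no output)
```

View pics/b_top.png

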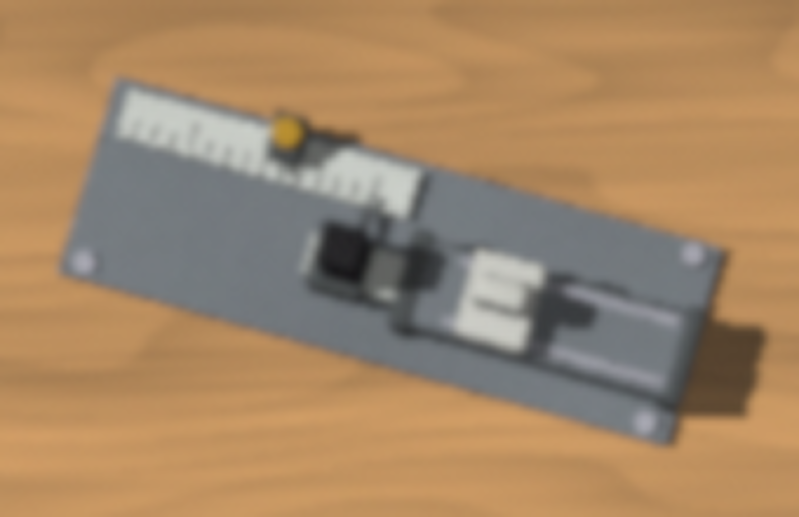

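View pics/b_scene.png

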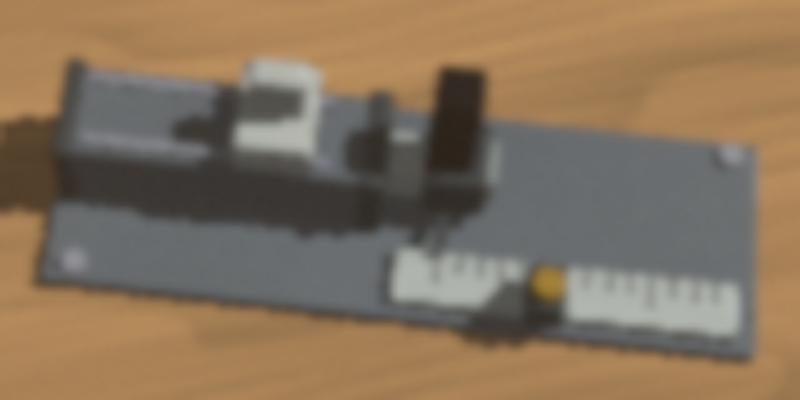

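The top crop shows the plate corners at crop pixels (118,78), (62,272), (672,443) and (723,252). The cap is at about (500,300), the black post top at (347,250), and the rider screw at (288,132). Next I cast these to world points.

```bash
cat > h.py <<'E'
import numpy as np, cv2
from scipy.spatial.transform import Rotation as Ro
def load(n): return dict(np.load(n))
def cast(c,uv,z):
    uv=np.atleast_2d(np.array(uv,float)); d=np.c_[uv,np.ones(len(uv))]@np.linalg.inv(c['mtx']).T@c['R']
    o=-c['R'].T@c['t']; return o+d*((z-o[2])/d[:,2])[:,None]
def proj(c,X):
    p=(np.atleast_2d(X)@c['R'].T+c['t'])@c['mtx'].T; return p[:,:2]/p[:,2:]
def tri(c1,p1,c2,p2):
    P=[c['mtx']@np.c_[c['R'],c['t']] for c in (c1,c2)]
    X=cv2.triangulatePoints(P[0],P[1],np.array(p1,float).reshape(2,1),np.array(p2,float).reshape(2,1)); return (X[:3]/X[3]).ravel()
E
python3 - <<'E'
from h import *
t=load('a_top.npz'); s=load('a_scene.npz')
un=lambda p,o,f:(np.array(p,float)+.5)/f-.5+np.array(o)
T=lambda *p: un(p,(220,160),4.7); S=lambda *p: un(p,(270,225),5)
C=cast(t,[T(118,78),T(62,272),T(672,443),T(723,252)],10); print(C.round(1))
print(np.linalg.norm(C-np.roll(C,-1,0),axis=1).round(1))
# stop y = from right to left (C3->C0)
ey=(C[0]-C[3]+C[1]-C[2]); ey/=np.linalg.norm(ey); ex=np.array([ey[1],-ey[0],0]); print('yaw y axis',np.arctan2(ey[1],ey[0]),ey,ex)
O=C.mean(0)-ey*18-ex*12; O[2]=0; print('O',O.round(1), O@O)
C2=cast(s,[S(755,148),S(752,357),S(38,283)],10);print('scene corners',C2.round(1))
print('scene local',[( (p-O)@ex,(p-O)@ey) for p in C2])
loc=lambda p:np.round([(p-O)@ex,(p-O)@ey,p[2]],1)
print('post', loc(cast(t,T(347,250),118)[0]), 'ridertop',loc(cast(t,T(288,132),48)[0]),'scene',loc(cast(s,S(548,283),48)[0]))
print('cap', loc(cast(t,T(500,300),81)[0]))
print('tri post',loc(tri(t,T(347,250),s,S(461,77))))
E
```

```text
[[ 704.   193.1   10. ]
 [ 601.   224.4   10. ]
 [ 501.5  -94.7   10. ]
 [ 601.7 -125.    10. ]]
[107.7 334.2 104.7 334.2]
yaw y axis 1.2640200088381068 [0.30198704 0.95331203 0.        ] [ 0.95331203 -0.30198704  0.        ]
O [585.2  35.9   0. ] 343696.5745409527
scene corners [[ 598.2  225.4   10. ]
 [ 701.1  192.3   10. ]
 [ 603.  -125.9   10. ]]
scene local [(np.float64(-44.78636087734262), np.float64(184.61105702556134)), (np.float64(63.300174221944445), np.float64(184.0629531557996)), (np.float64(65.9132947642405), np.float64(-148.887456548211))]
post [ -1.5  33.2 118. ] ridertop [57.  85.8 48. ] scene [54. 85. 48.]
cap [ -0.4 -44.   81. ]
tri post [ -2.7  33.3 128.1]
```

```bash
cat >> h.py <<'E'
ey=np.array([.302,.9533,0]); ex=np.array([.9533,-.302,0]); O=np.array([585.2,35.9,0])
W=lambda x,y,z: O+x*ex+y*ey+np.array([0,0,z])
def st(s):
    q=s['ee_rot']; R=Ro.from_quat([q[1],q[2],q[3],q[0]]).as_matrix(); p=np.array(s['eef_pos'])
    return p,R
def report(s,tgt=None):
    p,R=st(s); d=p-O
    print('t',round(s['time_s'],2),'p',p.round(1),'local',np.round([d@ex,d@ey,p[2]],1),'F',np.round(s['force'],1),'grip',round(s['grip_width']*85.4,1))
    zt=ex if R[:,2]@ex>0 else -ex
    Rt=np.c_[np.cross([0,0,-1],zt),[0,0,-1],zt]
    print('turn',Ro.from_matrix(R.T@Rt).as_rotvec().round(3),'Floc',np.round([s['force']@ex,s['force']@ey],1))
    print('tool axes in stop (rows x,y,z of tool):',np.round([[R[:,i]@ex,R[:,i]@ey,R[2,i]] for i in range(3)],2).tolist())
    if tgt is not None: print('shift now-frame',(R.T@(W(*tgt)-p)).round(1),'aligned-frame',(Rt.T@(W(*tgt)-p)).round(1))
E
python3 - <<'E'
from h import *; from rig import sense
report(sense(),(0,-44,200))
E
```

```text
t 0.15 p [ 225.8 -473.7  201.8] local [-188.7 -594.3  201.8] F [ 0.7 -0.6  0.7] grip 85.4
turn [ 0.001 -0.819 -0.001] Floc [ 0.8 -0.3]
tool axes in stop (rows x,y,z of tool): [[-0.73, -0.68, -0.0], [-0.0, 0.0, -1.0], [0.68, -0.73, -0.0]]
shift now-frame [-513.6    2.1 -273.2] aligned-frame [-550.3    1.8  188.7]
```

```bash
python3 -m handwheel '[{"grip":70,"tx":-33.5,"tz":-17.9,"wy":-0.117},{"tx":-35.4,"tz":-13.7,"wy":-0.117},{"tx":-36.8,"tz":-9.6,"wy":-0.117},{"tx":-37.6,"tz":-5.2,"wy":-0.117},{"tx":-38,"tz":-0.8,"wy":-0.117},{"tx":-37.8,"tz":3.7,"wy":-0.117},{"tx":-37.2,"tz":7.9,"wy":-0.117},{"tx":-36,"tz":12.3},{"tx":-36,"tz":12.3},{"tx":-36,"tz":12.3}]'
python3 - <<'E'
from h import *; from rig import sense
report(sense(),(0,-44,200))
E
```

```text
t 0.15 p [ 225.8 -473.7  201.8] local [-188.7 -594.3  201.8] F [ 0.7 -0.6  0.7] grip 85.4
turn [ 0.001 -0.819 -0.001] Floc [ 0.8 -0.3]
tool axes in stop (rows x,y,z of tool): [[-0.73, -0.68, -0.0], [-0.0, 0.0, -1.0], [0.68, -0.73, -0.0]]
shift now-frame [-513.6    2.1 -273.2] aligned-frame [-550.3    1.8  188.7]invalid input
```

The call was refused as a whole. Most likely every row needs all the keys, so I'll write them all out.

```bash
python3 -m handwheel '[{"grip":70,"tx":-33.5,"ty":0,"tz":-17.9,"wx":0,"wy":-0.117,"wz":0},{"grip":70,"tx":-35.4,"ty":0,"tz":-13.7,"wx":0,"wy":-0.117,"wz":0},{"grip":70,"tx":-36.8,"ty":0,"tz":-9.6,"wx":0,"wy":-0.117,"wz":0},{"grip":70,"tx":-37.6,"ty":0,"tz":-5.2,"wx":0,"wy":-0.117,"wz":0},{"grip":70,"tx":-38,"ty":0,"tz":-0.8,"wx":0,"wy":-0.117,"wz":0},{"grip":70,"tx":-37.8,"ty":0,"tz":3.7,"wx":0,"wy":-0.117,"wz":0},{"grip":70,"tx":-37.2,"ty":0,"tz":7.9,"wx":0,"wy":-0.117,"wz":0},{"grip":70,"tx":-36,"ty":0,"tz":12.3,"wx":0,"wy":0,"wz":0},{"grip":70,"tx":-36,"ty":0,"tz":12.3,"wx":0,"wy":0,"wz":0},{"grip":70,"tx":-36,"ty":0,"tz":12.3,"wx":0,"wy":0,"wz":0}]' 30
python3 - <<'E'
from h import *; from rig import sense
report(sense(),(0,-44,200))
E
```

```text
time_s: 0.98
eef_pos: [452.6, -166.5, 202.2]
ee_rot: [0.418, -0.418, 0.571, -0.571]
force: [0.5, -0.7, 1.4]
grip_width: 0.818
t 0.98 p [ 452.6 -166.5  202.2] local [ -65.3 -233.   202.2] F [ 0.5 -0.7  1.4] grip 69.8
turn [ 0. -0. -0.] Floc [ 0.7 -0.5]
tool axes in stop (rows x,y,z of tool): [[-0.0, -1.0, -0.0], [-0.0, 0.0, -1.0], [1.0, -0.0, -0.0]]
shift now-frame [-189.     2.2   65.3] aligned-frame [-189.     2.2   65.3]
```

```bash
python3 -m handwheel '[{"grip":60,"tx":-37.8,"ty":0,"tz":13,"wx":0,"wy":0,"wz":0},{"grip":60,"tx":-37.8,"ty":0,"tz":13,"wx":0,"wy":0,"wz":0},{"grip":60,"tx":-37.8,"ty":0,"tz":13,"wx":0,"wy":0,"wz":0},{"grip":60,"tx":-37.8,"ty":0,"tz":13,"wx":0,"wy":0,"wz":0},{"grip":60,"tx":-37.8,"ty":0,"tz":13,"wx":0,"wy":0,"wz":0},{"grip":60,"tx":0,"ty":0,"tz":0,"wx":0,"wy":0,"wz":0},{"grip":60,"tx":0,"ty":0,"tz":0,"wx":0,"wy":0,"wz":0}]' 30
python3 - <<'E'
from h import *; from rig import sense,eyes
c=eyes.capture('wrist'); np.savez('c_w.npz',**c); cv2.imwrite('pics/c_w.png',c['pixels'][:,:,::-1])
report(sense(),(0,-44,200))
for n,X in dict(fin=W(0,-45,114),post=W(0,33,118),o=W(0,-45,71),ptr=W(40,33,24.5),rid=W(40,85.5,24.5)).items(): print(n,proj(c,X).round(0))
E
```

```text
time_s: 1.57
eef_pos: [571.2, -6.3, 201.4]
ee_rot: [0.418, -0.419, 0.57, -0.57]
force: [-1.2, -0.5, -0.1]
grip_width: 0.7
t 1.62 p [570.7  -7.5 201.6] local [ -0.7 -45.8 201.6] F [-0.5 -1.5 -0.5] grip 60.0
turn [0.001 0.001 0.   ] Floc [-0.1 -1.5]
tool axes in stop (rows x,y,z of tool): [[0.0, -1.0, 0.0], [-0.0, -0.0, -1.0], [1.0, 0.0, -0.0]]
shift now-frame [-1.8  1.6  0.7] aligned-frame [-1.8  1.6  0.7]
fin [[327. 235.]]
post [[327. 116.]]
o [[327. 219.]]
ptr [[374. 116.]]
rid [[377.  47.]]
```

View pics/c_w.png

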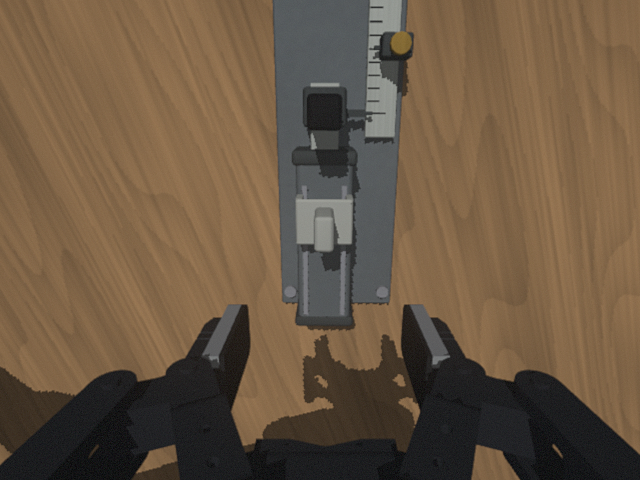

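```bash
python3 - <<'E'
from h import *
c=load('c_w.npz'); g=c['pixels'][:,:,::-1]
cv2.imwrite('pics/d_w.png',cv2.resize(g[0:310,260:420],None,fx=1.93*1,fy=1.93,interpolation=cv2.INTER_CUBIC))
cv2.imwrite('pics/d2_w.png',cv2.resize(g[190:270,280:370],None,fx=7,fy=7,interpolation=cv2.INTER_CUBIC))
cv2.imwrite('pics/d3_w.png',cv2.resize(g[0:150,290:420],None,fx=4,fy=4,interpolation=cv2.INTER_CUBIC))
loc=lambda p:np.round([(p-O)@ex,(p-O)@ey,p[2]],1)
print([loc(p) for p in cast(c,[(290,292),(383,292)],12)])
E
```

```text
[array([ -36.5, -135.8,   12. ]), array([  56.9, -135.5,   12. ])]
```

View pics/d2_w.png

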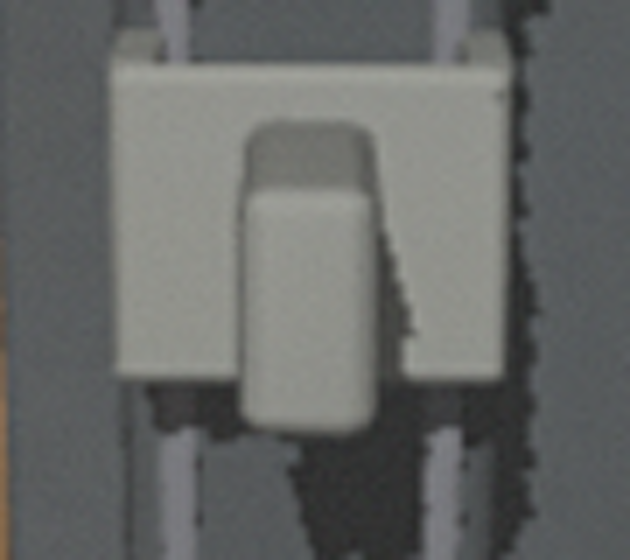

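View pics/d3_w.png

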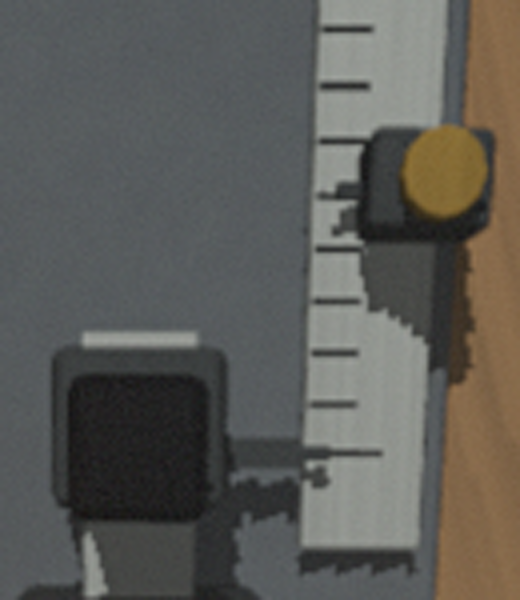

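```bash
python3 - <<'E'
from h import *
c=load('c_w.npz')
loc=lambda p:np.round([(p-O)@ex,(p-O)@ey,p[2]],1)
f=lambda u,v,o,k:((u+.5)/k-.5+o[0],(v+.5)/k-.5+o[1])
print('fin',loc(cast(c,f(309,308,(280,190),7),114)[0]))
print('post',loc(cast(c,f(138,447,(290,0),4),118)[0]))
for n,p in dict(ptr=(328,453),nib=(337,190),t1=(340,405),t2=(340,353),t3=(340,301),t4=(340,249),t6=(340,141),t7=(340,86),t8=(340,30)).items(): print(n,loc(cast(c,f(*p,(290,0),4),24.5)[0]))
print('screw',loc(cast(c,f(445,172,(290,0),4),48)[0]))
E
```

```text
fin [ -2.2 -44.  114. ]
post [ -2.   35.7 118. ]
ptr [37.6 35.4 24.5]
nib [37.5 85.5 24.5]
t1 [39.7 44.9 24.5]
t2 [39.3 55.  24.5]
t3 [38.9 64.9 24.5]
t4 [38.5 74.7 24.5]
t6 [37.7 94.3 24.5]
t7 [ 37.4 104.1  24.5]
t8 [ 37.  113.8  24.5]
screw [54.9 85.1 48. ]
```

The fin centre is at stop-frame (-2,-44) and the post at (-2,35.5). The pointer-to-nib distance is about 50 mm (tick scale agrees, about 5 ticks). I'm lowering onto the fin.

```bash
python3 -m handwheel '[{"grip":50,"tx":-1.8,"ty":30,"tz":-1.3,"wx":0,"wy":0,"wz":0},{"grip":50,"tx":0,"ty":30,"tz":0,"wx":0,"wy":0,"wz":0},{"grip":50,"tx":0,"ty":30,"tz":0,"wx":0,"wy":0,"wz":0},{"grip":50,"tx":0,"ty":20,"tz":0,"wx":0,"wy":0,"wz":0},{"grip":50,"tx":0,"ty":5,"tz":0,"wx":0,"wy":0,"wz":0},{"grip":8,"tx":0,"ty":0,"tz":0,"wx":0,"wy":0,"wz":0},{"grip":8,"tx":0,"ty":0,"tz":0,"wx":0,"wy":0,"wz":0},{"grip":8,"tx":0,"ty":0,"tz":0,"wx":0,"wy":0,"wz":0},{"grip":8,"tx":0,"ty":0,"tz":0,"wx":0,"wy":0,"wz":0},{"grip":8,"tx":0,"ty":0,"tz":0,"wx":0,"wy":0,"wz":0}]' 30
python3 - <<'E'
from h import *; from rig import sense,eyes
c=eyes.capture('wrist'); np.savez('e_w.npz',**c); cv2.imwrite('pics/e_w.png',c['pixels'][:,:,::-1])
report(sense())
E
```

```text
time_s: 2.45
eef_pos: [570.7, -5.8, 88.3]
ee_rot: [-0.418, 0.417, -0.57, 0.571]
force: [-0.8, -0.9, 0.7]
grip_width: 0.096
t 2.5 p [570.6  -5.8  88. ] local [ -1.4 -44.2  88. ] F [-0.1 -0.4 -0.4] grip 8.5
turn [-0.001 -0.    -0.   ] Floc [ 0.  -0.4]
tool axes in stop (rows x,y,z of tool): [[-0.0, -1.0, -0.0], [0.0, 0.0, -1.0], [1.0, -0.0, 0.0]]
```

View pics/e_w.png

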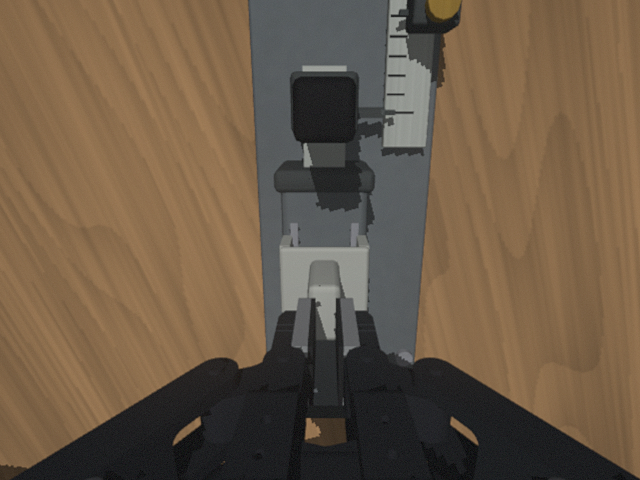

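```bash
python3 - <<'E'
from h import *; from rig import sense
c=load('e_w.npz'); p,R=st(sense())
print('tcp',proj(c,p),'grasp',proj(c,p+[0,0,18.7]),'fin',proj(c,W(-2,-44,114)),'finbase',proj(c,W(-2,-44,81)))
print('cam rel tool', R.T@((-c['R'].T@c['t'])-p), sense()['grip_width']*85.4)
g=c['pixels'][:,:,::-1]
cv2.imwrite('pics/f_w.png',cv2.resize(g[220:430,240:410],None,fx=2.8,fy=2.8,interpolation=cv2.INTER_CUBIC))
E
```

```text
tcp [[325.79916195 286.91375679]] grasp [[325.92894391 304.91871998]] fin [[324.42646883 312.67390158]] finbase [[324.44855259 280.72804871]]
cam rel tool [ -77.77700096 -171.84688588   -0.24709919] 8.525091812385545
```

View pics/f_w.png

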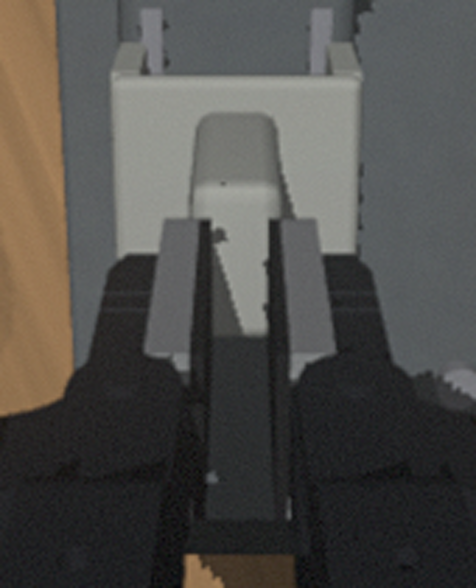

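The wrist view doesn't fit the numbers. The finger tips appear at row 298, above the fin, with an 8.5 mm gap where the fin is 14 mm thick. So nothing is gripped, and the tips look higher than the TCP reading says. I'm checking with the fixed cameras.

```bash
python3 - <<'E'
from h import *; from rig import sense,eyes
p,R=st(sense())
for n in ['scene','top']:
    c=eyes.capture(n); np.savez(f'g_{n}.npz',**c)
    q=proj(c,p)[0]; q2=proj(c,p+[0,0,35])[0]; print(n,q,q2,proj(c,W(-2,-44,114)))
    x,y=int(q[0])-65,int(q[1])-60
    g=c['pixels'][y:y+100,x:x+130,::-1]; print(x,y); cv2.imwrite(f'pics/g_{n}.png',cv2.resize(g,None,fx=6,fy=6,interpolation=cv2.INTER_CUBIC))
E
```

```text
scene [325.16082497 245.31973797] [325.32424791 237.93642876] [[325.38623689 239.63081488]]
260 185
top [325.95986691 223.47136362] [326.04652946 221.72401548] [[325.87952303 222.43331756]]
260 163
```

View pics/g_scene.png

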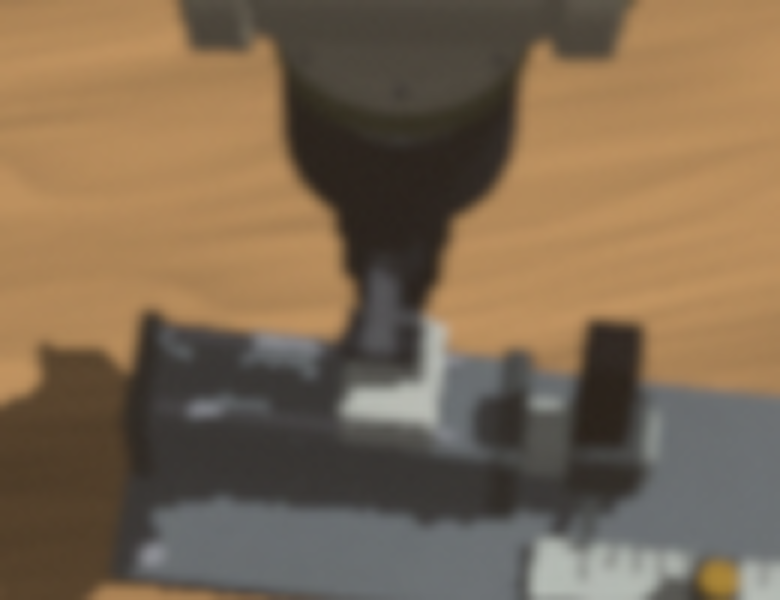

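View pics/g_top.png

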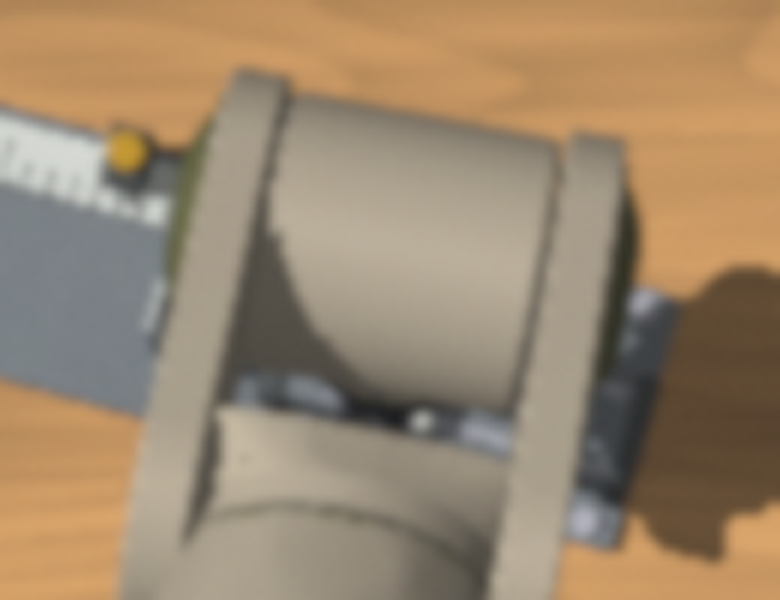

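```bash
python3 - <<'E'
from h import *
c=load('g_scene.npz')
for x in (5,12,18):
  for z in (88,100,114,123): print(x,z,((proj(c,W(x,-44,z))[0]-[260,185])*6).round(0))
a=load('a_scene.npz')['pixels'][225:275,300:350,::-1]; b=c['pixels'][225:275,300:350,::-1]
cv2.imwrite('pics/h.png',cv2.resize(np.hstack([a,b]),None,fx=8,fy=8,interpolation=cv2.INTER_NEAREST))
E
```

```text
5 88 [389. 377.]
5 100 [390. 362.]
5 114 [390. 345.]
5 123 [390. 333.]
12 88 [387. 394.]
12 100 [388. 379.]
12 114 [388. 362.]
12 123 [388. 350.]
18 88 [386. 408.]
18 100 [386. 393.]
18 114 [386. 376.]
18 123 [386. 365.]
```

View pics/h.png

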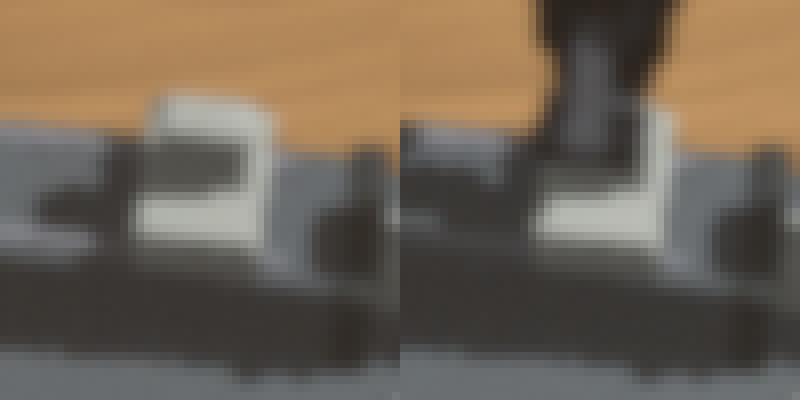

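Both views agree. The tips are at about z = 120 (wrist: row 298 with a 22 px gap gives depth 151 mm), roughly 30 mm behind the reported TCP and above the fin top. I'll open again, go down in small steps and watch force and image.

```bash
python3 -m handwheel '[{"grip":32,"tx":0,"ty":0,"tz":0,"wx":0,"wy":0,"wz":0},{"grip":32,"tx":0,"ty":0,"tz":0,"wx":0,"wy":0,"wz":0},{"grip":32,"tx":0,"ty":0,"tz":-0.5,"wx":0,"wy":0,"wz":0},{"grip":32,"tx":0,"ty":4,"tz":0,"wx":0,"wy":0,"wz":0},{"grip":32,"tx":0,"ty":4,"tz":0,"wx":0,"wy":0,"wz":0},{"grip":32,"tx":0,"ty":0,"tz":0,"wx":0,"wy":0,"wz":0},{"grip":32,"tx":0,"ty":0,"tz":0,"wx":0,"wy":0,"wz":0}]' 30
python3 - <<'E'
from h import *; from rig import sense,eyes
c=eyes.capture('wrist'); np.savez('i_w.npz',**c); cv2.imwrite('pics/i_w.png',cv2.resize(c['pixels'][200:440,220:430,::-1],None,fx=2.5,fy=2.5,interpolation=cv2.INTER_CUBIC))
report(sense())
E
```

```text
time_s: 3.18
eef_pos: [569.5, -5.5, 78.8]
ee_rot: [0.417, -0.418, 0.571, -0.57]
force: [-0.3, 0.3, 0.1]
grip_width: 0.375
t 3.23 p [569.7  -5.5  79. ] local [ -2.3 -44.2  79. ] F [ 0.7 -0.4  0. ] grip 32.0
turn [ 0. -0.  0.] Floc [ 0.8 -0.2]
tool axes in stop (rows x,y,z of tool): [[-0.0, -1.0, 0.0], [-0.0, -0.0, -1.0], [1.0, -0.0, -0.0]]
```

View pics/i_w.png

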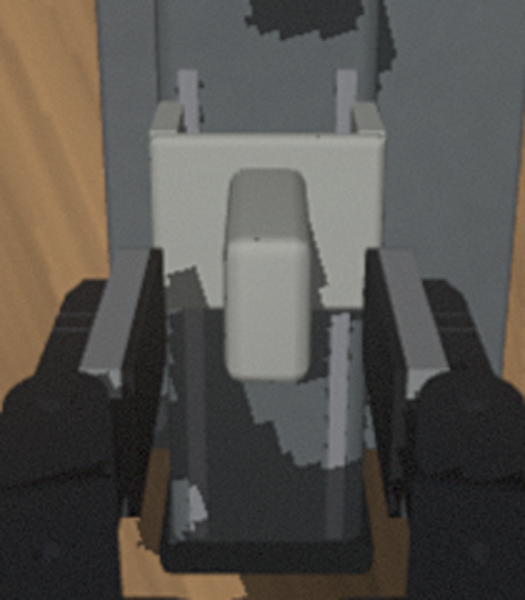

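Tips are now flanking the fin but still near its top. The gap spans columns 285–366 at row 300, with the fin between them and force near zero. I'll lower 22 mm more, with grip rows to follow.

```bash
python3 -m handwheel '[{"grip":32,"tx":0,"ty":6,"tz":0.5,"wx":0,"wy":0,"wz":0},{"grip":32,"tx":0,"ty":6,"tz":0,"wx":0,"wy":0,"wz":0},{"grip":32,"tx":0,"ty":5,"tz":0,"wx":0,"wy":0,"wz":0},{"grip":32,"tx":0,"ty":4,"tz":0,"wx":0,"wy":0,"wz":0},{"grip":32,"tx":0,"ty":0,"tz":0,"wx":0,"wy":0,"wz":0}]' 30
python3 - <<'E'
from h import *; from rig import sense,eyes
c=eyes.capture('wrist'); np.savez('j_w.npz',**c); cv2.imwrite('pics/j_w.png',cv2.resize(c['pixels'][200:440,220:430,::-1],None,fx=2.5,fy=2.5,interpolation=cv2.INTER_CUBIC))
report(sense())
E
```

```text
time_s: 3.65
eef_pos: [569.6, -5.6, 57.0]
ee_rot: [0.417, -0.418, 0.571, -0.57]
force: [0.4, -0.8, 0.6]
grip_width: 0.37
t 3.7 p [569.9  -5.6  57.6] local [ -2.  -44.2  57.6] F [ 0.3  0.  -0.4] grip 31.8
turn [ 0.001 -0.     0.   ] Floc [0.3 0.1]
tool axes in stop (rows x,y,z of tool): [[-0.0, -1.0, 0.0], [-0.0, -0.0, -1.0], [1.0, -0.0, -0.0]]
```

View pics/j_w.png

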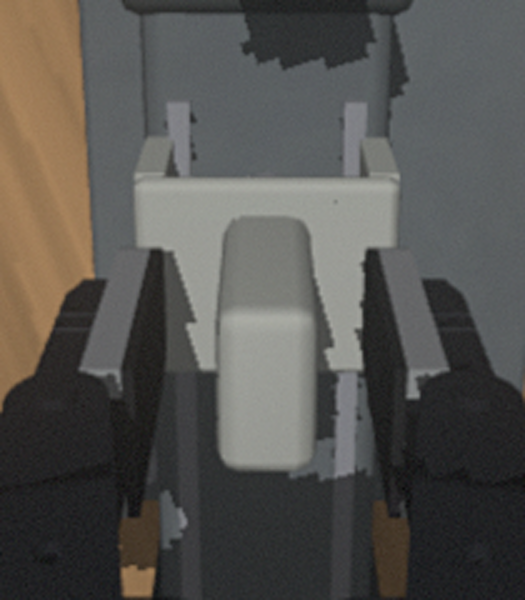

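No contact at TCP z = 57, so the tip offset is real. The fin is centred between the fingers at crop (267,390). Closing.

```bash
python3 -m handwheel '[{"grip":8,"tx":0,"ty":0,"tz":0,"wx":0,"wy":0,"wz":0},{"grip":8,"tx":0,"ty":0,"tz":0,"wx":0,"wy":0,"wz":0},{"grip":8,"tx":0,"ty":0,"tz":0,"wx":0,"wy":0,"wz":0},{"grip":8,"tx":0,"ty":0,"tz":0,"wx":0,"wy":0,"wz":0},{"grip":8,"tx":0,"ty":0,"tz":0,"wx":0,"wy":0,"wz":0}]' 40
python3 - <<'E'
from h import *; from rig import sense,eyes
c=eyes.capture('wrist'); np.savez('k_w.npz',**c); cv2.imwrite('pics/k_w.png',cv2.resize(c['pixels'][200:440,220:430,::-1],None,fx=2.5,fy=2.5,interpolation=cv2.INTER_CUBIC))
report(sense())
E
```

```text
time_s: 4.12
eef_pos: [570.2, -5.6, 58.5]
ee_rot: [0.418, -0.418, 0.571, -0.571]
force: [-2.7, 0.6, 4.1]
grip_width: 0.16
t 4.17 p [570.2  -5.7  58.5] local [ -1.7 -44.1  58.5] F [-2.6  0.8  3.7] grip 13.2
turn [-0. -0.  0.] Floc [-2.7 -0. ]
tool axes in stop (rows x,y,z of tool): [[-0.0, -1.0, 0.0], [0.0, -0.0, -1.0], [1.0, -0.0, 0.0]]
```

View pics/k_w.png

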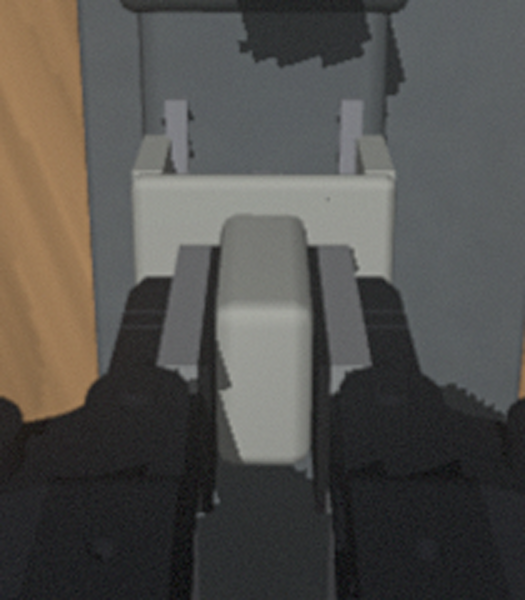

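```bash
python3 -m handwheel '[{"grip":8,"tx":5,"ty":0,"tz":0,"wx":0,"wy":0,"wz":0},{"grip":8,"tx":9,"ty":0,"tz":0,"wx":0,"wy":0,"wz":0},{"grip":8,"tx":9,"ty":0,"tz":0,"wx":0,"wy":0,"wz":0},{"grip":8,"tx":9,"ty":0,"tz":0,"wx":0,"wy":0,"wz":0},{"grip":8,"tx":9,"ty":0,"tz":0,"wx":0,"wy":0,"wz":0},{"grip":8,"tx":5,"ty":0,"tz":0,"wx":0,"wy":0,"wz":0},{"grip":8,"tx":2,"ty":0,"tz":0,"wx":0,"wy":0,"wz":0}]' 40
python3 - <<'E'
from h import *; from rig import sense
report(sense())
E
```

```text
time_s: 4.75
eef_pos: [555.4, -52.4, 58.5]
ee_rot: [0.417, -0.417, 0.571, -0.571]
force: [-2.3, 4.2, 5.2]
grip_width: 0.155
t 4.75 p [555.4 -52.4  58.5] local [ -1.8 -93.2  58.5] F [-2.3  4.2  5.2] grip 13.3
turn [ 0.    -0.001 -0.   ] Floc [-3.4  3.3]
tool axes in stop (rows x,y,z of tool): [[-0.0, -1.0, -0.0], [-0.0, 0.0, -1.0], [1.0, -0.0, -0.0]]
```

Moved 49 mm so far with 3.3 N drag, which matches the 2.5 N friction. Continuing in small steps to the end stop.

```bash
python3 -m handwheel '[{"grip":8,"tx":1.5,"ty":0,"tz":0,"wx":0,"wy":0,"wz":0},{"grip":8,"tx":1.5,"ty":0,"tz":0,"wx":0,"wy":0,"wz":0},{"grip":8,"tx":0,"ty":0,"tz":0,"wx":0,"wy":0,"wz":0}]' 40
python3 -m handwheel '[{"grip":8,"tx":1,"ty":0,"tz":0,"wx":0,"wy":0,"wz":0},{"grip":8,"tx":1,"ty":0,"tz":0,"wx":0,"wy":0,"wz":0},{"grip":8,"tx":0,"ty":0,"tz":0,"wx":0,"wy":0,"wz":0}]' 40
python3 - <<'E'
from h import *; from rig import sense
report(sense())
E
```

```text
time_s: 5.0
eef_pos: [554.5, -55.0, 58.4]
ee_rot: [0.418, -0.418, 0.571, -0.571]
force: [-2.6, 2.5, 6.3]
grip_width: 0.154
time_s: 5.25
eef_pos: [554.0, -56.7, 58.5]
ee_rot: [0.418, -0.418, 0.571, -0.571]
force: [-2.3, 2.3, 5.1]
grip_width: 0.156
t 5.25 p [554.  -56.7  58.5] local [ -1.8 -97.7  58.5] F [-2.3  2.3  5.1] grip 13.3
turn [ 0.    -0.001 -0.   ] Floc [-2.9  1.5]
tool axes in stop (rows x,y,z of tool): [[-0.0, -1.0, -0.0], [-0.0, 0.0, -1.0], [1.0, -0.0, -0.0]]
```

```bash
python3 -m handwheel '[{"grip":8,"tx":1,"ty":0,"tz":0,"wx":0,"wy":0,"wz":0},{"grip":8,"tx":1,"ty":0,"tz":0,"wx":0,"wy":0,"wz":0},{"grip":8,"tx":0,"ty":0,"tz":0,"wx":0,"wy":0,"wz":0}]' 40
python3 - <<'E'
from h import *; from rig import sense
report(sense())
E
```

```text
time_s: 5.5
eef_pos: [553.7, -57.7, 58.5]
ee_rot: [0.418, -0.417, 0.571, -0.57]
force: [-0.7, 7.8, 4.6]
grip_width: 0.157
t 5.5 p [553.7 -57.7  58.5] local [ -1.8 -98.7  58.5] F [-0.7  7.8  4.6] grip 13.4
turn [-0.    -0.001 -0.002] Floc [-3.1  7.3]
tool axes in stop (rows x,y,z of tool): [[-0.0, -1.0, -0.0], [0.0, 0.0, -1.0], [1.0, -0.0, 0.0]]
```

```bash
python3 -m handwheel '[{"grip":8,"tx":1,"ty":0,"tz":0,"wx":0,"wy":0,"wz":0},{"grip":8,"tx":0,"ty":0,"tz":0,"wx":0,"wy":0,"wz":0}]' 40
python3 - <<'E'
from h import *; from rig import sense,eyes
report(sense())
c=eyes.capture('wrist'); np.savez('l_w.npz',**c); cv2.imwrite('pics/l_w.png',c['pixels'][:,:,::-1])
E
```

```text
time_s: 5.67
eef_pos: [553.7, -57.7, 58.5]
ee_rot: [0.419, -0.416, 0.571, -0.57]
force: [1.9, 13.1, 4.4]
grip_width: 0.158
t 5.67 p [553.7 -57.7  58.5] local [ -1.8 -98.8  58.5] F [ 1.9 13.1  4.4] grip 13.5
turn [-0.    -0.001 -0.004] Floc [-2.1 13. ]
tool axes in stop (rows x,y,z of tool): [[-0.0, -1.0, -0.0], [0.0, 0.0, -1.0], [1.0, -0.0, 0.0]]
```

View pics/l_w.png

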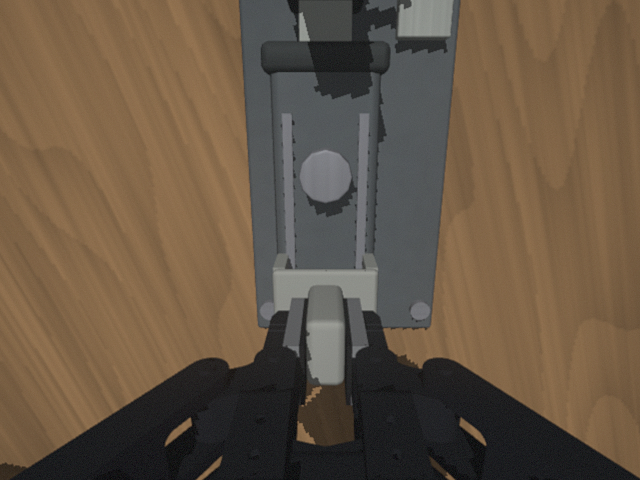

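The cap is at its end stop: the position stopped changing while the force rose to 13 N. The button is fully exposed at (326,176). I'm releasing, lifting, and working out the button position.

```bash
python3 - <<'E'
from h import *
c=load('l_w.npz'); g=c['pixels']
loc=lambda p:np.round([(p-O)@ex,(p-O)@ey,p[2]],1)
print('btn',loc(cast(c,(326,176),71)[0]),'finnear top edge',loc(cast(c,(326,322),114)[0]),loc(cast(c,(326,385),114)[0]))
b=g[140:215,290:365,::-1]; cv2.imwrite('pics/m.png',cv2.resize(b,None,fx=7,fy=7,interpolation=cv2.INTER_CUBIC))
E
python3 -m handwheel '[{"grip":35,"tx":-1,"ty":0,"tz":0,"wx":0,"wy":0,"wz":0},{"grip":35,"tx":-1.5,"ty":0,"tz":0,"wx":0,"wy":0,"wz":0},{"grip":35,"tx":0,"ty":0,"tz":0,"wx":0,"wy":0,"wz":0},{"grip":35,"tx":0,"ty":-10,"tz":0,"wx":0,"wy":0,"wz":0},{"grip":35,"tx":0,"ty":-20,"tz":0,"wx":0,"wy":0,"wz":0},{"grip":35,"tx":0,"ty":-20,"tz":0,"wx":0,"wy":0,"wz":0},{"grip":0,"tx":0,"ty":0,"tz":0,"wx":0,"wy":0,"wz":0}]' 30
python3 - <<'E'
from h import *; from rig import sense
report(sense(),(-2,-44,110))
E
```

```text
btn [ -1.8 -44.3  71. ] finnear top edge [ -1.9 -86.4 114. ] [  -2.  -111.2  114. ]
time_s: 6.3
eef_pos: [555.9, -57.6, 112.5]
ee_rot: [-0.419, 0.416, -0.569, 0.573]
force: [-0.4, 0.3, 0.5]
grip_width: 0.284
t 6.3 p [555.9 -57.6 112.5] local [  0.4 -98.  112.5] F [-0.4  0.3  0.5] grip 24.2
turn [-0.007 -0.     0.   ] Floc [-0.5  0.2]
tool axes in stop (rows x,y,z of tool): [[-0.0, -1.0, 0.0], [0.01, -0.0, -1.0], [1.0, -0.0, 0.01]]
shift now-frame [-54.    2.5  -2.4] aligned-frame [-54.    2.5  -2.4]
```

View pics/m.png

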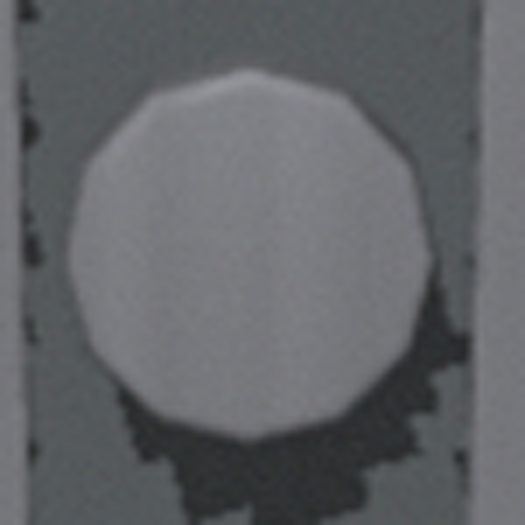

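```bash
python3 -m handwheel '[{"grip":0,"tx":-18,"ty":0,"tz":-2.4,"wx":-0.007,"wy":0,"wz":0},{"grip":0,"tx":-18,"ty":0,"tz":0,"wx":0,"wy":0,"wz":0},{"grip":0,"tx":-18,"ty":0,"tz":0,"wx":0,"wy":0,"wz":0},{"grip":0,"tx":0,"ty":20,"tz":0,"wx":0,"wy":0,"wz":0},{"grip":0,"tx":0,"ty":20,"tz":0,"wx":0,"wy":0,"wz":0},{"grip":0,"tx":0,"ty":16,"tz":0,"wx":0,"wy":0,"wz":0},{"grip":0,"tx":0,"ty":5,"tz":0,"wx":0,"wy":0,"wz":0},{"grip":0,"tx":0,"ty":0,"tz":0,"wx":0,"wy":0,"wz":0}]' 30
python3 - <<'E'
from h import *; from rig import sense,eyes
report(sense(),(-2,-44.3,45))
c=eyes.capture('wrist'); np.savez('n_w.npz',**c); cv2.imwrite('pics/n_w.png',c['pixels'][:,:,::-1])
E
```

```text
time_s: 6.97
eef_pos: [567.1, -4.5, 46.3]
ee_rot: [0.416, -0.42, 0.573, -0.568]
force: [1.2, 0.4, 0.8]
grip_width: -0.004
t 6.97 p [567.1  -4.5  46.3] local [ -5.1 -44.   46.3] F [1.2 0.4 0.8] grip -0.3
turn [ 0.009 -0.     0.   ] Floc [1.  0.7]
tool axes in stop (rows x,y,z of tool): [[-0.0, -1.0, 0.0], [-0.01, -0.0, -1.0], [1.0, -0.0, -0.01]]
shift now-frame [0.3 1.3 3.1] aligned-frame [0.3 1.3 3.1]
```

View pics/n_w.png

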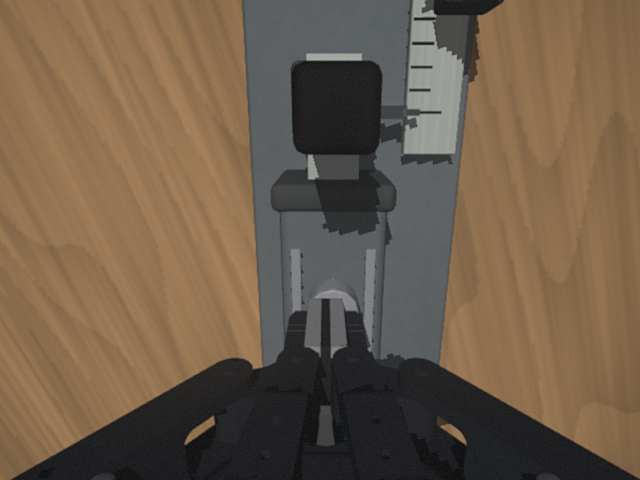

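```bash
python3 -m handwheel '[{"grip":0,"tx":0.3,"ty":0,"tz":3,"wx":0.008,"wy":0,"wz":0},{"grip":0,"tx":0,"ty":2,"tz":0,"wx":0,"wy":0,"wz":0},{"grip":0,"tx":0,"ty":2,"tz":0,"wx":0,"wy":0,"wz":0},{"grip":0,"tx":0,"ty":0,"tz":0,"wx":0,"wy":0,"wz":0}]' 30
python3 -m handwheel '[{"grip":0,"tx":0,"ty":1.5,"tz":0,"wx":0,"wy":0,"wz":0},{"grip":0,"tx":0,"ty":1.5,"tz":0,"wx":0,"wy":0,"wz":0},{"grip":0,"tx":0,"ty":0,"tz":0,"wx":0,"wy":0,"wz":0}]' 30
python3 - <<'E'
from h import *; from rig import sense
report(sense(),(-2,-44.3,40))
E
```

```text
time_s: 7.35
eef_pos: [570.5, -5.6, 43.2]
ee_rot: [-0.418, 0.417, -0.57, 0.571]
force: [-0.1, 0.1, 1.0]
grip_width: 0.002
time_s: 7.6
eef_pos: [570.6, -5.6, 40.3]
ee_rot: [-0.418, 0.417, -0.57, 0.571]
force: [0.0, -0.3, 0.7]
grip_width: 0.003
t 7.6 p [570.6  -5.6  40.3] local [ -1.4 -44.   40.3] F [ 0.  -0.3  0.7] grip 0.2
turn [-0.001 -0.    -0.   ] Floc [ 0.1 -0.3]
tool axes in stop (rows x,y,z of tool): [[-0.0, -1.0, -0.0], [0.0, 0.0, -1.0], [1.0, -0.0, 0.0]]
shift now-frame [ 0.3  0.3 -0.6] aligned-frame [ 0.3  0.3 -0.6]
```

```bash
python3 -m handwheel '[{"grip":0,"tx":0,"ty":1.5,"tz":0,"wx":0,"wy":0,"wz":0},{"grip":0,"tx":0,"ty":0,"tz":0,"wx":0,"wy":0,"wz":0}]' 30
python3 -m handwheel '[{"grip":0,"tx":0,"ty":1.5,"tz":0,"wx":0,"wy":0,"wz":0},{"grip":0,"tx":0,"ty":0,"tz":0,"wx":0,"wy":0,"wz":0}]' 30
python3 -m handwheel '[{"grip":0,"tx":0,"ty":1.5,"tz":0,"wx":0,"wy":0,"wz":0},{"grip":0,"tx":0,"ty":0,"tz":0,"wx":0,"wy":0,"wz":0}]' 30
```

```text
time_s: 7.77
eef_pos: [570.6, -5.6, 38.7]
ee_rot: [-0.418, 0.417, -0.57, 0.571]
force: [0.3, -0.4, 2.4]
grip_width: 0.002
time_s: 7.93
eef_pos: [570.6, -5.6, 37.1]
ee_rot: [-0.418, 0.417, -0.57, 0.571]
force: [1.3, -0.9, 2.8]
grip_width: -0.002
time_s: 8.1
eef_pos: [570.6, -5.6, 35.5]
ee_rot: [-0.418, 0.417, -0.57, 0.571]
force: [0.9, -0.5, 1.7]
grip_width: 0.0
```

```bash
python3 -m handwheel '[{"grip":0,"tx":0,"ty":1.5,"tz":0,"wx":0,"wy":0,"wz":0},{"grip":0,"tx":0,"ty":0,"tz":0,"wx":0,"wy":0,"wz":0}]' 30
python3 -m handwheel '[{"grip":0,"tx":0,"ty":1.5,"tz":0,"wx":0,"wy":0,"wz":0},{"grip":0,"tx":0,"ty":0,"tz":0,"wx":0,"wy":0,"wz":0}]' 30
python3 - <<'E'
from h import *; from rig import sense,eyes
report(sense(),(-2,-44.3,45))
c=eyes.capture('wrist'); np.savez('o_w.npz',**c); cv2.imwrite('pics/o_w.png',cv2.resize(c['pixels'][200:400,220:430,::-1],None,fx=2.8,fy=2.8,interpolation=cv2.INTER_CUBIC))
E
```

```text
time_s: 8.27
eef_pos: [570.6, -5.6, 34.0]
ee_rot: [-0.418, 0.417, -0.57, 0.571]
force: [1.1, -0.8, 0.9]
grip_width: 0.001
time_s: 8.43
eef_pos: [570.7, -5.6, 33.8]
ee_rot: [-0.418, 0.417, -0.57, 0.571]
force: [-3.9, 0.6, 13.5]
grip_width: 0.003
t 8.43 p [570.7  -5.6  33.8] local [ -1.3 -44.   33.8] F [-3.9  0.6 13.5] grip 0.2
turn [-0.002 -0.     0.   ] Floc [-3.9 -0.7]
tool axes in stop (rows x,y,z of tool): [[-0.0, -1.0, 0.0], [0.0, -0.0, -1.0], [1.0, -0.0, 0.0]]
shift now-frame [  0.3 -11.2  -0.7] aligned-frame [  0.3 -11.2  -0.7]
```

View pics/o_w.png

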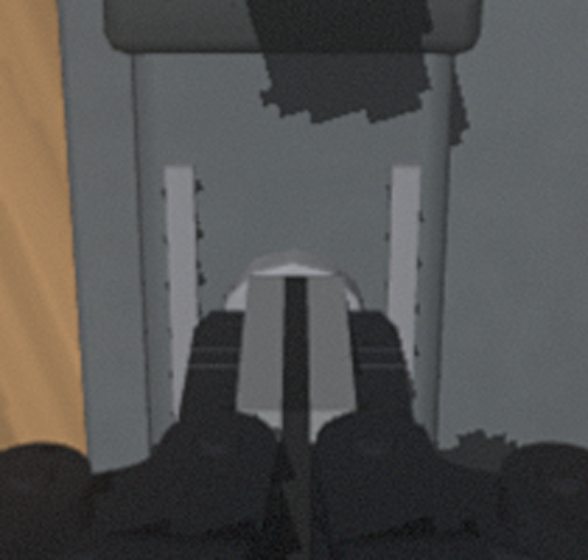

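```bash
python3 -m handwheel '[{"grip":0,"tx":0,"ty":0.6,"tz":0,"wx":0,"wy":0,"wz":0},{"grip":0,"tx":0,"ty":0,"tz":0,"wx":0,"wy":0,"wz":0}]' 30
python3 -m handwheel '[{"grip":0,"tx":0,"ty":-10,"tz":0,"wx":0,"wy":0,"wz":0},{"grip":0,"tx":0,"ty":-20,"tz":0,"wx":0,"wy":0,"wz":0},{"grip":0,"tx":0,"ty":-35,"tz":0,"wx":0,"wy":0,"wz":0},{"grip":20,"tx":20,"ty":-35,"tz":0,"wx":0,"wy":0,"wz":0},{"grip":45,"tx":20,"ty":-10,"tz":0,"wx":0,"wy":0,"wz":0},{"grip":45,"tx":0,"ty":0,"tz":0,"wx":0,"wy":0,"wz":0},{"grip":45,"tx":0,"ty":0,"tz":0,"wx":0,"wy":0,"wz":0}]' 30
python3 - <<'E'
from h import *; from rig import sense,eyes
report(sense(),(-2,35.6,150))
c=eyes.capture('wrist'); np.savez('q_w.npz',**c); cv2.imwrite('pics/q_w.png',c['pixels'][:,:,::-1])
print(proj(c,W(-2,-44.3,63)),proj(c,W(-2,-44.3,71)))
E
```

```text
time_s: 8.65
eef_pos: [570.7, -5.6, 33.8]
ee_rot: [-0.418, 0.417, -0.57, 0.571]
force: [-5.7, -0.9, 17.9]
grip_width: -0.003
time_s: 9.23
eef_pos: [558.0, -44.0, 142.0]
ee_rot: [-0.417, 0.417, -0.571, 0.571]
force: [0.3, 0.3, -1.2]
grip_width: 0.525
t 9.23 p [558. -44. 142.] local [ -1.8 -84.4 142. ] F [ 0.3  0.3 -1.2] grip 44.8
turn [-0.001 -0.002 -0.   ] Floc [0.2 0.3]
tool axes in stop (rows x,y,z of tool): [[-0.0, -1.0, -0.0], [0.0, 0.0, -1.0], [1.0, -0.0, 0.0]]
shift now-frame [-120.    -8.    -0.4] aligned-frame [-120.    -8.    -0.2]
[[325.31095066 177.68575452]] [[325.32126181 179.64161913]]
```

View pics/q_w.png

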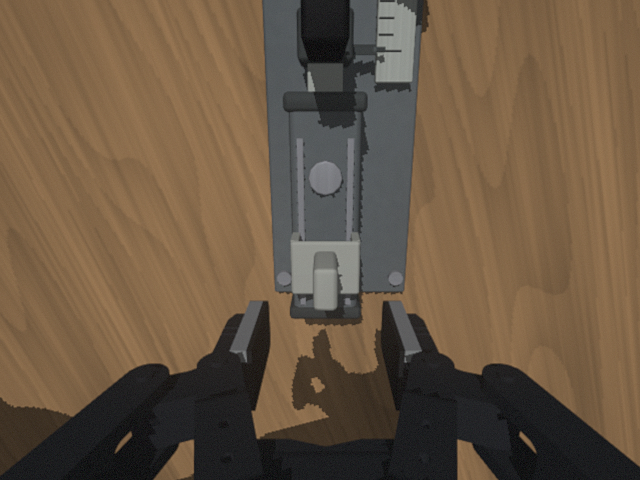

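The button is down (its shadow shrank and it held a hard stop at 18 N), and the cap is fully back. Next I'm moving over the post.

```bash
python3 -m handwheel '[{"grip":48,"tx":-30,"ty":0,"tz":-0.3,"wx":0,"wy":0,"wz":0},{"grip":48,"tx":-30,"ty":0,"tz":0,"wx":0,"wy":0,"wz":0},{"grip":48,"tx":-30,"ty":0,"tz":0,"wx":0,"wy":0,"wz":0},{"grip":48,"tx":-30,"ty":0,"tz":0,"wx":0,"wy":0,"wz":0},{"grip":48,"tx":0,"ty":0,"tz":0,"wx":0,"wy":0,"wz":0},{"grip":48,"tx":0,"ty":10,"tz":0,"wx":0,"wy":0,"wz":0},{"grip":48,"tx":0,"ty":10,"tz":0,"wx":0,"wy":0,"wz":0},{"grip":48,"tx":0,"ty":0,"tz":0,"wx":0,"wy":0,"wz":0}]' 30
python3 - <<'E'
from h import *; from rig import sense,eyes
report(sense(),(-2,35.6,55))
c=eyes.capture('wrist'); np.savez('r_w.npz',**c); cv2.imwrite('pics/r_w.png',c['pixels'][:,:,::-1])
E
```

```text
time_s: 9.95
eef_pos: [592.5, 70.3, 118.5]
ee_rot: [0.416, -0.419, 0.572, -0.57]
force: [0.1, 1.1, -1.2]
grip_width: 0.562
t 9.95 p [592.5  70.3 118.5] local [ -3.4  35.1 118.5] F [ 0.1  1.1 -1.2] grip 48.0
turn [ 0.005 -0.001  0.001] Floc [-0.2  1.1]
tool axes in stop (rows x,y,z of tool): [[-0.0, -1.0, 0.0], [-0.0, -0.0, -1.0], [1.0, -0.0, -0.0]]
shift now-frame [-0.6 63.5  1.7] aligned-frame [-0.5 63.5  1.4]
```

View pics/r_w.png

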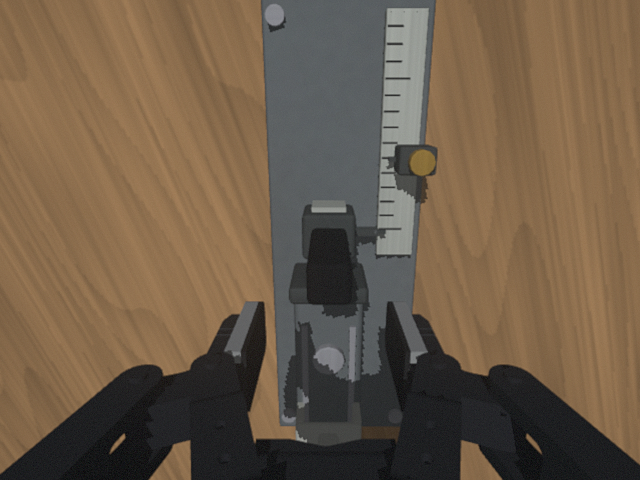

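```bash
python3 -m handwheel '[{"grip":48,"tx":-0.5,"ty":15,"tz":1.4,"wx":0.004,"wy":0,"wz":0},{"grip":48,"tx":0,"ty":15,"tz":0,"wx":0,"wy":0,"wz":0},{"grip":48,"tx":0,"ty":15,"tz":0,"wx":0,"wy":0,"wz":0},{"grip":48,"tx":0,"ty":10,"tz":0,"wx":0,"wy":0,"wz":0},{"grip":48,"tx":0,"ty":8,"tz":0,"wx":0,"wy":0,"wz":0},{"grip":48,"tx":0,"ty":0,"tz":0,"wx":0,"wy":0,"wz":0}]' 30
python3 - <<'E'
from h import *; from rig import sense,eyes
report(sense(),(-2,35.6,55))
c=eyes.capture('wrist'); np.savez('s_w.npz',**c); cv2.imwrite('pics/s_w.png',c['pixels'][:,:,::-1])
r=load('r_w.npz')['pixels'][130:270,300:450,::-1]; cv2.imwrite('pics/r2_w.png',cv2.resize(r,None,fx=4,fy=4,interpolation=cv2.INTER_CUBIC))
E
```

```text
time_s: 10.5
eef_pos: [595.3, 70.4, 57.6]
ee_rot: [-0.418, 0.417, -0.57, 0.572]
force: [0.1, 0.3, -0.8]
grip_width: 0.563
t 10.5 p [595.3  70.4  57.6] local [-0.8 35.9 57.6] F [ 0.1  0.3 -0.8] grip 48.1
turn [-0.003 -0.001  0.001] Floc [-0.   0.3]
tool axes in stop (rows x,y,z of tool): [[-0.0, -1.0, 0.0], [0.0, -0.0, -1.0], [1.0, -0.0, 0.0]]
shift now-frame [ 0.3  2.6 -1.2] aligned-frame [ 0.3  2.6 -1.2]
```

View pics/s_w.png

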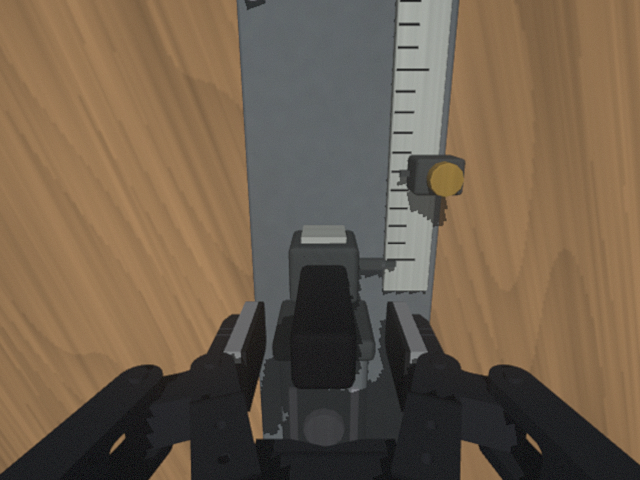

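View pics/r2_w.png

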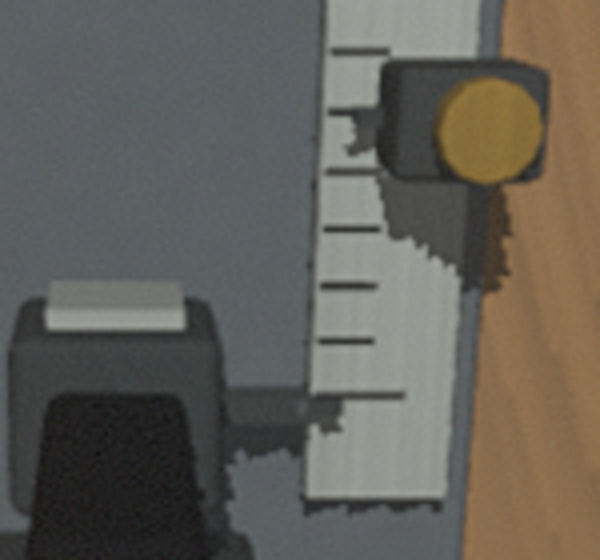

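```bash
python3 -m handwheel '[{"grip":14,"tx":0,"ty":2,"tz":-1,"wx":0,"wy":0,"wz":0},{"grip":14,"tx":0,"ty":0,"tz":0,"wx":0,"wy":0,"wz":0},{"grip":14,"tx":0,"ty":0,"tz":0,"wx":0,"wy":0,"wz":0},{"grip":14,"tx":0,"ty":0,"tz":0,"wx":0,"wy":0,"wz":0},{"grip":14,"tx":0,"ty":0,"tz":0,"wx":0,"wy":0,"wz":0},{"grip":14,"tx":0,"ty":0,"tz":0,"wx":0,"wy":0,"wz":0}]' 60
python3 - <<'E'
from h import *; from rig import sense
report(sense(),(-2,35.6,55))
E
```

```text
time_s: 11.05
eef_pos: [594.9, 71.2, 57.8]
ee_rot: [-0.419, 0.417, -0.569, 0.572]
force: [-4.3, 0.4, 5.6]
grip_width: 0.251
t 11.05 p [594.9  71.2  57.8] local [-1.4 36.6 57.8] F [-4.3  0.4  5.6] grip 21.5
turn [-0.005 -0.    -0.   ] Floc [-4.2 -1. ]
tool axes in stop (rows x,y,z of tool): [[-0.0, -1.0, -0.0], [0.0, 0.0, -1.0], [1.0, -0.0, 0.0]]
shift now-frame [ 1.   2.8 -0.6] aligned-frame [ 1.   2.8 -0.6]
```

The gripper holds the post at 21.5 mm. I'm pulling it about 44 mm, then I'll measure again.

```bash
python3 -m handwheel '[{"grip":14,"tx":-3,"ty":0,"tz":0,"wx":0,"wy":0,"wz":0},{"grip":14,"tx":-6,"ty":0,"tz":0,"wx":0,"wy":0,"wz":0},{"grip":14,"tx":-8,"ty":0,"tz":0,"wx":0,"wy":0,"wz":0},{"grip":14,"tx":-8,"ty":0,"tz":0,"wx":0,"wy":0,"wz":0},{"grip":14,"tx":-8,"ty":0,"tz":0,"wx":0,"wy":0,"wz":0},{"grip":14,"tx":-6,"ty":0,"tz":0,"wx":0,"wy":0,"wz":0},{"grip":14,"tx":-5,"ty":0,"tz":0,"wx":0,"wy":0,"wz":0},{"grip":14,"tx":0,"ty":0,"tz":0,"wx":0,"wy":0,"wz":0},{"grip":14,"tx":0,"ty":0,"tz":0,"wx":0,"wy":0,"wz":0}]' 60
python3 - <<'E'
from h import *; from rig import sense,eyes
report(sense())
c=eyes.capture('wrist'); np.savez('u_w.npz',**c); cv2.imwrite('pics/u_w.png',c['pixels'][:,:,::-1])
cv2.imwrite('pics/u2_w.png',cv2.resize(c['pixels'][170:320,300:480,::-1],None,fx=4,fy=4,interpolation=cv2.INTER_CUBIC))
E
```

```text
time_s: 11.8
eef_pos: [608.2, 113.1, 57.8]
ee_rot: [-0.419, 0.417, -0.569, 0.572]
force: [-4.7, -1.1, 5.4]
grip_width: 0.245
t 11.8 p [608.2 113.1  57.8] local [-1.4 80.6 57.8] F [-4.7 -1.1  5.4] grip 21.0
turn [-0.005  0.     0.   ] Floc [-4.2 -2.5]
tool axes in stop (rows x,y,z of tool): [[0.0, -1.0, 0.0], [0.0, -0.0, -1.0], [1.0, 0.0, 0.0]]
```

View pics/u_w.png

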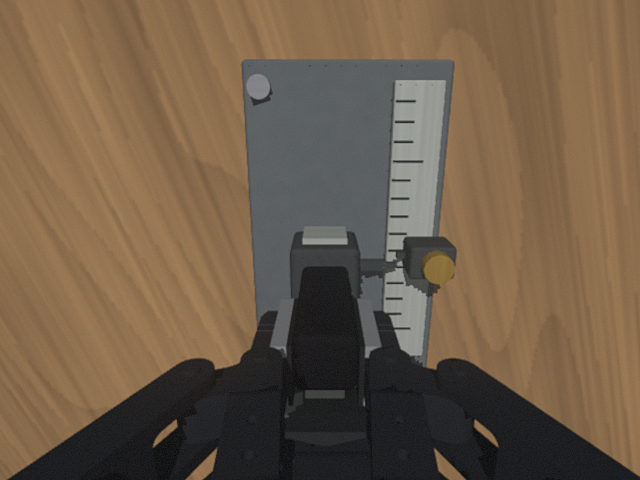

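View pics/u2_w.png

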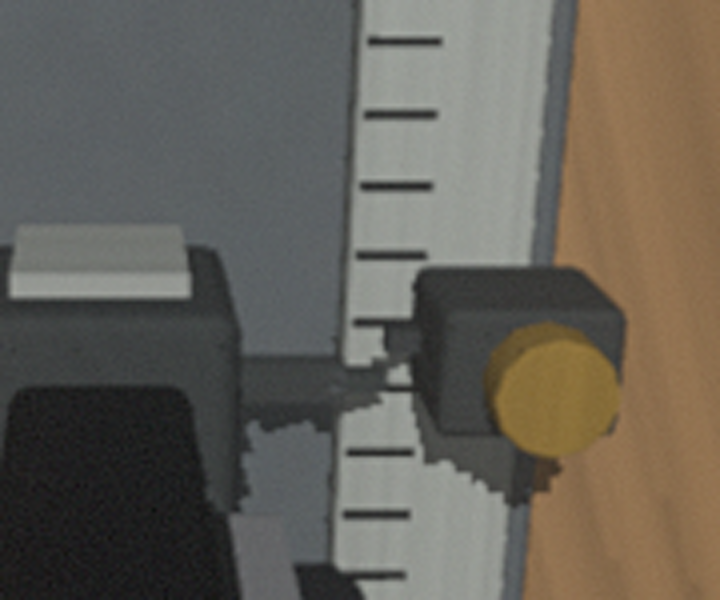

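```bash
python3 - <<'E'
from h import *
g=load('u_w.npz')['pixels'][240:285,352:412,::-1]
g=cv2.resize(g,None,fx=13,fy=13,interpolation=cv2.INTER_CUBIC); g=np.clip(g.astype(float)*1.6,0,255).astype('uint8'); cv2.imwrite('pics/u3.png',g)
E
```

```text
(no output)
```

View pics/u3.png

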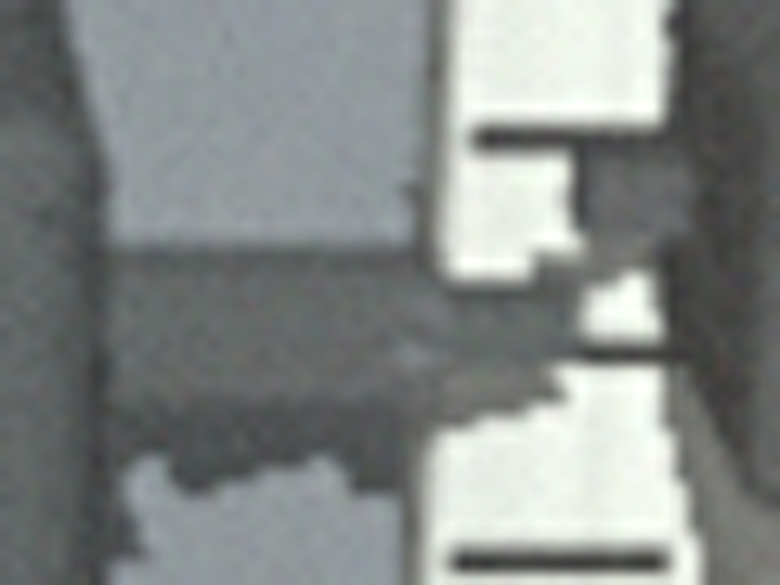

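```bash
cat >> h.py <<'E'
loc=lambda p:np.round([(p-O)@ex,(p-O)@ey,p[2]],2)
def zpx(u,v,o,k): return ((u+.5)/k-.5+o[0],(v+.5)/k-.5+o[1])
E
python3 - <<'E'
from h import *
c=load('u_w.npz')
for n,p in dict(ptr=(575,315),nib=(585,190),t4=(570,352),t5=(570,137),t3=(560,560)).items(): print(n,loc(cast(c,zpx(*p,(352,240),13),24.5)[0]))
r=load('r_w.npz')
# r2 crop offset (300,130) x4: pointer tip (335,405) nib (360,128)
g=np.clip(cv2.resize(r['pixels'][145:245,370:405,::-1],None,fx=6,fy=6,interpolation=cv2.INTER_CUBIC)*1.6,0,255).astype('uint8'); cv2.imwrite('pics/r3.png',g)
E
```

```text
ptr [37.71 79.59 24.5 ]
nib [37.82 85.27 24.5 ]
t4 [37.59 77.89 24.5 ]
t5 [37.06 87.66 24.5 ]
t3 [37.67 68.18 24.5 ]
```

View pics/r3.png

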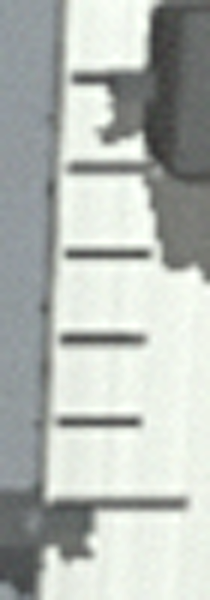

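```bash
python3 -m handwheel '[{"grip":14,"tx":-2.5,"ty":0,"tz":0,"wx":0,"wy":0,"wz":0},{"grip":14,"tx":-2.5,"ty":0,"tz":0,"wx":0,"wy":0,"wz":0},{"grip":14,"tx":-0.5,"ty":0,"tz":0,"wx":0,"wy":0,"wz":0},{"grip":14,"tx":0,"ty":0,"tz":0,"wx":0,"wy":0,"wz":0},{"grip":14,"tx":0,"ty":0,"tz":0,"wx":0,"wy":0,"wz":0}]' 60
python3 - <<'E'
from h import *; from rig import sense,eyes
report(sense())
c=eyes.capture('wrist'); np.savez('v_w.npz',**c)
g=np.clip(cv2.resize(c['pixels'][240:285,352:412,::-1],None,fx=13,fy=13,interpolation=cv2.INTER_CUBIC)*1.6,0,255).astype('uint8'); cv2.imwrite('pics/v3.png',g)
E
```

```text
time_s: 12.27
eef_pos: [609.8, 118.1, 57.8]
ee_rot: [-0.419, 0.417, -0.569, 0.572]
force: [-5.2, -2.4, 4.9]
grip_width: 0.247
t 12.27 p [609.8 118.1  57.8] local [-1.3 85.8 57.8] F [-5.2 -2.4  4.9] grip 21.1
turn [-0.005 -0.     0.   ] Floc [-4.3 -3.9]
tool axes in stop (rows x,y,z of tool): [[-0.0, -1.0, 0.0], [0.0, -0.0, -1.0], [1.0, -0.0, 0.0]]
```

View pics/v3.png

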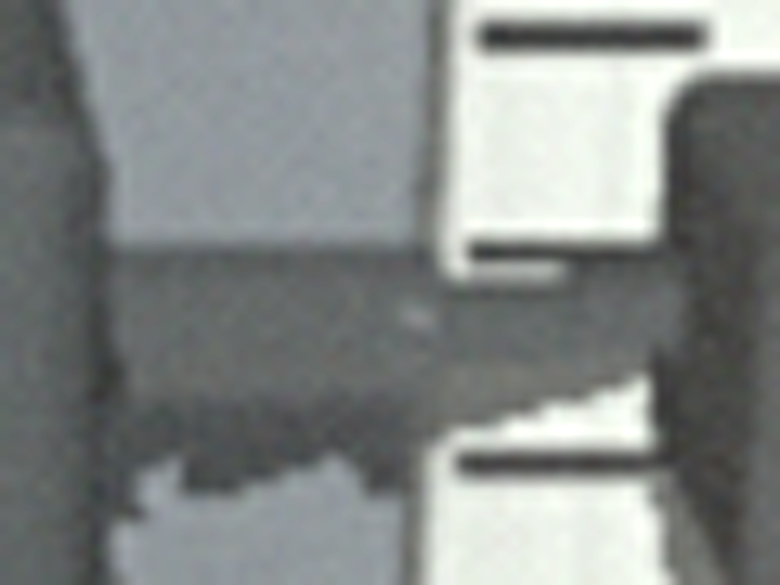

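```bash
python3 - <<'E'
from h import *
for f in 'uv':
    g=cv2.cvtColor(load(f'{f}_w.npz')['pixels'],cv2.COLOR_RGB2GRAY)
    print(f,'cols 380..408 rows 246..272')
    for r in range(246,273): print(r,*g[r,384:408:2])
E
```

```text
u cols 380..408 rows 246..272
246 81 103 154 148 147 149 153 151 152 143 46 43
247 79 104 154 150 151 153 157 153 153 142 40 46
248 81 108 155 153 153 154 157 154 155 140 43 45
249 81 109 125 103 106 108 108 107 110 99 43 45
250 84 106 83 45 49 47 50 50 53 50 45 45
251 79 109 100 76 75 80 45 49 48 51 48 49
252 76 111 142 136 137 142 53 58 55 58 55 42
253 77 112 154 149 154 157 57 65 62 65 64 47
254 67 116 151 150 152 148 52 66 63 68 64 43
255 61 123 151 149 149 144 50 66 66 65 59 38
256 64 125 152 146 149 150 55 65 64 67 61 43
257 62 126 151 147 149 156 76 64 65 67 63 42
258 59 130 151 149 150 157 119 69 72 63 50 45
259 55 120 153 152 139 111 103 71 75 53 43 45
260 54 114 156 155 134 73 78 71 83 57 43 47
261 64 83 105 106 95 62 69 80 139 75 42 46
262 67 59 57 56 57 56 74 130 159 85 38 45
263 74 68 61 57 64 60 83 153 158 90 42 44
264 69 71 66 62 67 65 92 152 157 122 41 46
265 63 70 67 66 67 65 85 134 138 121 42 45
266 69 64 64 65 66 61 60 79 81 74 43 41
267 81 71 65 67 63 66 64 45 45 46 38 41
268 70 67 72 69 69 98 137 128 135 119 64 39
269 68 75 75 75 72 88 157 152 156 140 68 44
270 6
[... 675 characters left out ...]
 154 154 151 155 113 41 45
257 76 128 155 153 154 157 159 152 158 111 45 50
258 72 130 100 100 98 104 106 104 106 74 35 48
259 54 121 56 42 44 48 46 46 50 47 44 45
260 56 116 104 103 103 98 49 54 53 56 51 48
261 63 82 87 86 87 83 55 58 58 59 51 45
262 64 59 59 59 58 59 55 62 61 63 57 44
263 73 62 63 63 61 62 62 67 64 67 59 41
264 86 62 67 64 66 65 60 68 65 65 54 40
265 72 63 67 66 68 68 67 65 67 67 57 40
266 63 66 66 65 67 67 65 66 67 58 51 50
267 72 65 67 67 64 70 69 70 71 47 49 46
268 66 70 72 73 73 73 72 72 77 43 44 46
269 68 71 72 73 74 72 73 75 106 50 42 43
270 65 73 74 71 70 79 76 132 148 54 44 46
271 65 71 71 71 76 136 136 150 153 50 44 45
272 65 75 76 102 138 157 157 154 156 58 38 43
```

The pointer top edge is at row 260.8 and the nib's at about row 259.6, so roughly 1.2 px (0.7 mm) is left. One small nudge.

```bash
python3 -m handwheel '[{"grip":14,"tx":-0.7,"ty":0,"tz":0,"wx":0,"wy":0,"wz":0},{"grip":14,"tx":0,"ty":0,"tz":0,"wx":0,"wy":0,"wz":0},{"grip":14,"tx":0,"ty":0,"tz":0,"wx":0,"wy":0,"wz":0}]' 60
python3 - <<'E'
from h import *; from rig import sense,eyes
report(sense())
c=eyes.capture('wrist'); np.savez('w_w.npz',**c); cv2.imwrite('pics/w_w.png',c['pixels'][:,:,::-1])
g=cv2.cvtColor(c['pixels'],cv2.COLOR_RGB2GRAY)
for r in range(256,273): print(r,*g[r,384:408:2])
g=np.clip(cv2.resize(c['pixels'][240:285,352:412,::-1],None,fx=13,fy=13,interpolation=cv2.INTER_CUBIC)*1.6,0,255).astype('uint8'); cv2.imwrite('pics/w3.png',g)
E
```

```text
time_s: 12.57
eef_pos: [610.0, 118.7, 57.8]
ee_rot: [-0.418, 0.417, -0.569, 0.572]
force: [-4.5, -2.5, 6.3]
grip_width: 0.248
t 12.57 p [610.  118.7  57.8] local [-1.4 86.4 57.8] F [-4.5 -2.5  6.3] grip 21.2
turn [-0.005 -0.     0.001] Floc [-3.5 -3.8]
tool axes in stop (rows x,y,z of tool): [[-0.0, -1.0, 0.0], [0.0, -0.0, -1.0], [1.0, -0.0, 0.0]]
256 69 125 153 150 150 153 153 149 154 120 36 48
257 73 128 153 151 153 152 153 153 156 110 44 48
258 65 132 152 152 154 157 156 152 158 111 42 45
259 53 121 102 100 104 104 103 103 106 77 42 45
260 58 112 54 41 40 45 48 46 49 48 46 45
261 65 84 52 46 49 49 51 49 54 57 47 46
262 65 64 55 58 57 59 55 57 59 59 50 44
263 70 65 63 65 68 63 62 67 66 64 54 48
264 74 71 66 67 65 67 61 66 64 68 55 46
265 68 62 63 65 68 67 61 66 65 69 58 42
266 66 64 68 64 63 64 60 67 65 66 51 40
267 66 68 65 69 66 66 65 66 66 61 54 44
268 66 70 70 72 76 73 76 72 72 47 45 45
269 65 69 77 73 75 75 73 73 73 44 46 48
270 64 83 132 74 75 74 74 74 105 52 43 49
271 67 128 156 76 70 78 102 135 139 48 45 45
272 63 123 153 75 74 133 142 153 150 47 46 46
```

View pics/w3.png

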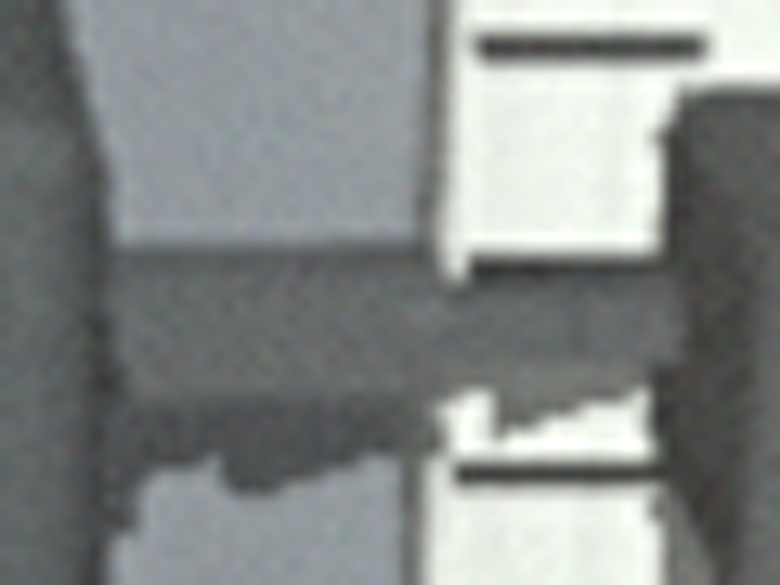

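View pics/w_w.png

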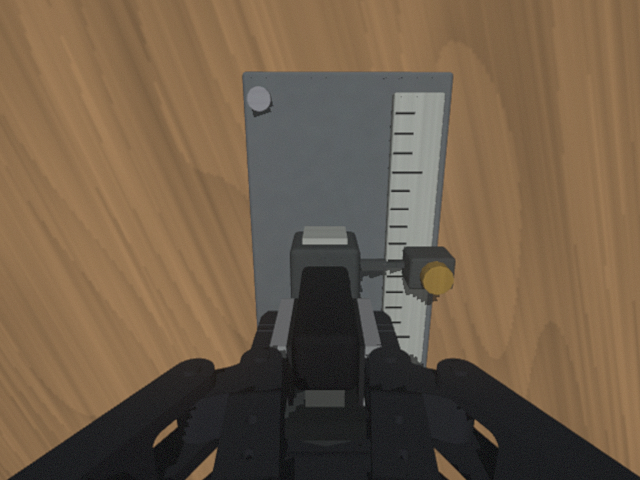

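Pointer and nib now line up row for row: dark edge at row 262 and lower edge at rows 267/268 on both. The rider keeps its place relative to the ticks. Last check before handing in: the bystanders and whether the hold is steady.

```bash
python3 -m handwheel '[{"grip":14,"tx":0,"ty":0,"tz":0,"wx":0,"wy":0,"wz":0},{"grip":14,"tx":0,"ty":0,"tz":0,"wx":0,"wy":0,"wz":0},{"grip":14,"tx":0,"ty":0,"tz":0,"wx":0,"wy":0,"wz":0},{"grip":14,"tx":0,"ty":0,"tz":0,"wx":0,"wy":0,"wz":0}]' 60
python3 - <<'E'
from h import *; from rig import sense,eyes
report(sense())
c=eyes.capture('scene'); cv2.imwrite('pics/x_scene.png',c['pixels'][:,:,::-1])
a=load('a_scene.npz')['pixels'].astype(int); d=np.abs(a-c['pixels']).max(2)
for n,(x0,y0,x1,y1) in dict(screw=(420,150,505,205),offcut=(455,225,490,275),oil=(120,265,170,310),gear=(138,218,178,250)).items(): print(n,d[y0:y1,x0:x1].max(),(d[y0:y1,x0:x1]>40).sum())
E
```

```text
time_s: 12.95
eef_pos: [610.0, 118.7, 57.8]
ee_rot: [-0.418, 0.417, -0.569, 0.572]
force: [-5.0, -2.0, 5.9]
grip_width: 0.25
t 12.95 p [610.  118.7  57.8] local [-1.4 86.4 57.8] F [-5.  -2.   5.9] grip 21.4
turn [-0.005 -0.     0.001] Floc [-4.1 -3.4]
tool axes in stop (rows x,y,z of tool): [[-0.0, -1.0, 0.0], [0.0, -0.0, -1.0], [1.0, -0.0, 0.0]]
screw 121 1131
offcut 9 0
oil 9 0
gear 9 0
```

View pics/x_scene.png

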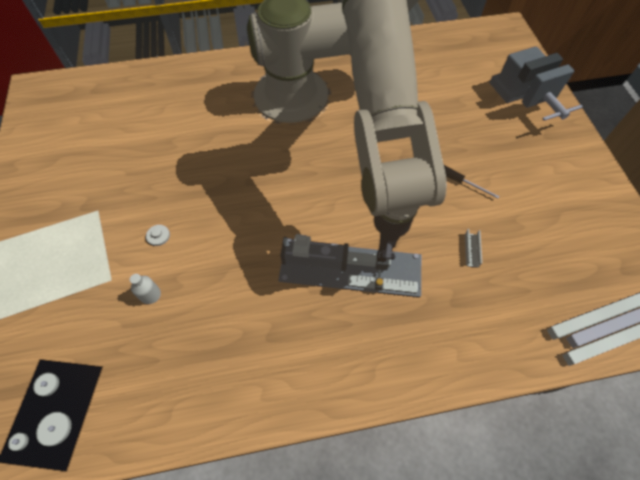

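The hold is steady. The screwdriver only differs because the arm hides part of it; its visible shaft, ending at (495,198), is where it was. The other bystanders haven't changed. Handing in.

```bash
python3 -c "
from rig import ctrl; print(ctrl.finish_job())"
```

```text
the job is handed in; nothing more can be done
None
```

The job is handed in at about 13 s, with the gripper still holding the arm so that its pointer lines up with the rider's nib.

- **Guard cap:** I slid it back about 55 mm until it stopped at its end stop (13 N), and it stayed there.
- **Button:** I pressed it to a hard stop (18 N). It stayed down and the arm came free.
- **Arm:** I gripped the post at 60 N and pulled the arm out about 50 mm. In the last wrist picture the pointer and nib edges are on the same rows, which I judge to be within about 0.3 mm. The hold stayed steady, with about 3.5 N of spring pull.
- **Rider and things lying around:** The rider kept its place against the scale ticks. The offcut, oil bottle and gear are unchanged. The arm partly hid the screwdriver in the last picture, but its visible shaft was where it had been.

**What disagreed or failed:**
- The finger tips are really about 30 mm behind the reported TCP. My first grasp therefore closed above the fin without touching anything. I measured the offset in the pictures and worked with it from then on.
- My first move call was refused because its rows left out some keys.

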